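Put the cheese tools back in the serving board's fitted drawer

TASK

The washed cheese tools are dry: put the cleaver, the fork and the spade back into the serving board's drawer, each in the foam pocket cut to its shape, and press each one down until it is fully home. Then push the drawer shut until its front is flush with the board. Do not push the jar, the mug or the bowl about or knock them over.

Things in the scene. Friction and masses are not known exactly. Their poses are not given: they have to be found in the camera images.
- cleaver_center (a point): Grip point of the cheese cleaver, loose on a 4 mm mat: 10 mm up, midway across its dark wooden slab handle (18 wide, 20 mm high, steel ends), which runs from x = -58 to +42 mm; from there a flat rectangular blade 65 x 44 mm (y = -35 to +9 mm). x points to the blade, z up. 0.15 kg, balanced 5 mm ahead of here.
- cleaver_tip (a point): Far end of the cheese cleaver's blade, on the handle's centre line: x = 107 mm from cleaver_center, 2.5 mm lower. The steel is 3 mm thick, 6 to 9 mm above the handle's underside.
- fork_center (a point): Grip point of the cheese fork, loose on a 4 mm mat: 10 mm up, midway across its dark wooden slab handle (18 wide, 20 mm high, steel ends), which runs from x = -58 to +42 mm; from there a flat two-pronged fork 80 mm long, 20 mm wide. x points to the blade, z up. 0.15 kg, balanced 5 mm ahead of here.
- fork_tip (a point): Far end of the cheese fork's blade, on the handle's centre line: x = 122 mm from fork_center, 2.5 mm lower. The steel is 3 mm thick, 6 to 9 mm above the handle's underside.
- spade_center (a point): Grip point of the cheese spade, loose on a 4 mm mat: 10 mm up, midway across its dark wooden slab handle (18 wide, 20 mm high, steel ends), which runs from x = -58 to +42 mm; from there a flat blade 70 mm long, widening from 16 to 56 mm. x points to the blade, z up. 0.15 kg, balanced 5 mm ahead of here.
- spade_tip (a point): Far end of the cheese spade's blade, on the handle's centre line: x = 112 mm from spade_center, 2.5 mm lower. The steel is 3 mm thick, 6 to 9 mm above the handle's underside.
- cleaver_pocket (a point): Where cleaver_center lies when the cheese cleaver is fully home in its pocket in the drawer's dark foam: 1 mm below the foam's top, 10 mm above the slot's floor; x to the blade end, z up. Handle slot 105 x 23 mm, 11 mm deep, springy foam along its sides closing to 16 mm near the floor. Finger notches, as deep, on both sides here: x = -17 to +17 mm, out to 37 mm from the middle line.
- cleaver_pocket_tip (a point): Where cleaver_tip lies when the cheese cleaver is home. The blade recess is the blade's outline plus about 2.5 mm, 6 mm deep. The springy foam grips the handle: let go, the tool stays about 4 mm short of home; pressing it down there takes 6 to 10 N. Home, the handle stands 9 mm above the foam.
- fork_pocket (a point): Where fork_center lies when the cheese fork is fully home in its pocket in the drawer's dark foam: 1 mm below the foam's top, 10 mm above the slot's floor; x to the blade end, z up. Handle slot 105 x 23 mm, 11 mm deep, springy foam along its sides closing to 16 mm near the floor. Finger notches, as deep, on both sides here: x = -17 to +17 mm, out to 37 mm from the middle line.
- fork_pocket_tip (a point): Where fork_tip lies when the cheese fork is home. The blade recess is the blade's outline plus about 2.5 mm, 6 mm deep. The springy foam grips the handle: let go, the tool stays about 4 mm short of home; pressing it down there takes 6 to 10 N. Home, the handle stands 9 mm above the foam.
- spade_pocket (a point): Where spade_center lies when the cheese spade is fully home in its pocket in the drawer's dark foam: 1 mm below the foam's top, 10 mm above the slot's floor; x to the blade end, z up. Handle slot 105 x 23 mm, 11 mm deep, springy foam along its sides closing to 16 mm near the floor. Finger notches, as deep, on both sides here: x = -17 to +17 mm, out to 37 mm from the middle line.
- spade_pocket_tip (a point): Where spade_tip lies when the cheese spade is home. The blade recess is the blade's outline plus about 2.5 mm, 6 mm deep. The springy foam grips the handle: let go, the tool stays about 4 mm short of home; pressing it down there takes 6 to 10 N. Home, the handle stands 9 mm above the foam.
- drawer (a joint): How far the drawer is out of the bamboo serving board, m: 0 shut (front flush with the board's side), 0.265 fully out; starts 0.222 to 0.26 out, all pockets clear of the board. Stays where left, slides with about 3 N. The board (320 x 260 mm, 50 mm high) stays put; its top clears tools that are home by 3 mm and no more.
- drawer_front (a point): Middle of the outer face of the drawer's flat front (222 mm wide, 4 to 33 mm above the worktop). x points into the board, the way the drawer shuts, as does the pockets' x; z up. The foam's top is 2.5 mm above this point. Along y the pockets of cleaver, fork and spade lie at -60, 0 and +60 mm.
- jar: Bystander: glass jar with steel lid, 66 mm across, 85 mm high, on the worktop between drawer and mat, farther from the robot. Origin: centre of its underside.
- mug: Bystander: white mug, 80 mm across, 95 mm high, standing on top of the board. Origin: centre of its underside.
- ramekin: Bystander: white bowl, 90 mm across, 45 mm high, on top of the board. Origin: centre of its underside.
Mind the look-alikes: they are no part of the job. Leave any red look-alike of the part that bears spade_center alone.

How it is judged:
By the outcome, as a careful person would: the job done as asked, in the order asked, and still so for the second after the job is handed in, with the robot touching nothing.
It also fails if it takes over 72 s, if anything falls off the work surface, if the arm or the gripper's body presses on something with over 40 N, if the wrist force passes 120 N, or if a joint passes its speed limit or range.

ROBOT

A 7-joint arm with a two-finger parallel gripper is mounted at the origin on the work surface. World frame = base frame: x ahead of the robot, y to its left, z up, the work surface at z = 0. Lengths are in mm, angles in rad, forces in N, time in s.
With the tool pointing down it reaches from about 400 to 875 mm from the base axis. Payload 4.4 kg.
Tool frame: the origin (TCP) lies at the very end of the fingers, on their centre line; the grasp point (between the pads) lies 19 mm behind it (ctrl.pinch_z is the z of the grasp point in the tool frame, in mm); z points along the fingers, x is the direction in which the jaws open and shut, and the axes are right-handed (so a half turn about z gives the same grasp; the last joint's range is limited). The gripper opens to 85 mm and grips with 20 to 120 N. Pads are 22 mm wide; open, the fingers measure 114 mm over their backs; the gripper's body (76 mm by 85 mm) begins 54 mm behind the grasp point. The pads swing forward as they close: fully open they stand 13 mm farther back than shut.
Start: joints at [1.189, 0.628, 0.038, 1.517, -0.027, 0.996, -0.02], TCP at [201.903, -617.862, 231.313] pointing down, gripper open.
Joint ranges: [-3.06, 3.06], [-0.37, 2.12], [-1.25, 1.32], [0.18, 2.47], [-1.1, 4.24], [0.23, 1.98], [-2.94, 2.94]. Speed limits (rad/s): [2.57, 2.57, 3.14, 3.14, 3.14, 3.14, 3.14].

INTERFACE

Orientations are given as [roll, pitch, yaw] about the fixed x, y, z axes, in that order (R = Rz(yaw) Ry(pitch) Rx(roll)).
In Python, from cell import sensors, get_image, order, ctrl gives the robot as it stands.
- The arm moves only by the tool arm_command, never from a script. Its argument "rows" is a list that holds one entry, the list of rows, each a list of 6 numbers: the shift along the tool's x, y, z in mm, then the turn, a rotation vector about the tool's x, y, z in degrees. A call has 1 to 20 rows; each row is the pose to reach, as a shift and turn from the pose commanded when the call began, along the tool's axes at that moment; what a row does not reach only later rows make up. A row lasts 1/12 s, in which the tool goes at most 41.7 mm and 7.16 degrees, less where a joint would pass 70% of its speed; a pose out of reach is approached as far as the arm can. A call with a gripper value outside its range is refused whole. "claw" is the opening, from -1 (shut) to 1 (fully open), set as the call begins (left out, the last holds). The fingers move at their own pace and stop on an object; the grip force is fixed at half the most. Time passes only in rows, so rows that repeat a pose let the fingers close. It gives the time, the measured TCP pose, the force and the opening at its end, in the units of the state.
- sensors.read_state(): the state, without advancing time (a new reading comes with each control period).
- get_image(name): name is "side" or "top" or "wrist"; returns a dict with "pixels" (420x560x3 uint8, red, green, blue), "z_map" (420x560 float32, mm along the optical axis (not along the pixel's ray), 0 where there is no reading), "K" (3x3 intrinsics, pixels), "k1" (the pictures are not rectified: a ray, as slopes to the right and down, at radius r is drawn at 1 + k1 r^2 times it, then the intrinsics apply), "pose" (4x4, takes a point from camera to world coordinates). Camera axes: x right, y up, looking along -z (the intrinsics and any distortion apply to the point x, -y, -z); pixel columns grow to the right and rows downward; lengths in mm; the calibration is good to about 2 mm. A picture is of the moment at which its call begins.
- order.finish_job(): hands the job in, once; it reports no verdict.
The state is a dict: "clock": time; "qpos": joint angles; "qd": joint speeds; "tau": joint torques, N m; "eef_pos": TCP position; "tool_rot": TCP orientation; "force": force on the tool from outside, world axes, zero at the start; "torque": the same for the moment, N m; "width": finger opening in mm.
Only numpy, scipy, OpenCV 4.12 (cv2) and the standard library are available. Lean on these libraries where they do the work, as an engineer would, in place of code of your own. Each camera call takes 0.05 s, during which the arm holds its last target.

## Working session

There is one attempt and no reset: what is moved stays moved. The work goes in short steps, Python scripts to look and compute and a tool call to move; the robot and the scene stay as the last step left them, time stands still between calls to the robot, and variables do not carry over. Pictures are saved under pics/ and viewed, and the job is handed in when it is done.

Besides the shell and the picture viewer there is one more tool, called after ">>>" by a JSON object that holds its "fn" and its "kwargs", one argument or row to a line. arm_command: Moves the arm, as the interface text tells. Its arguments: {"type":"object","properties":{"rows":{"type":"array","items":{"type":"array","items":{"type":"array","items":{"type":"number"}}}},"claw":{"type":"number"}},"required":["rows"]}

```bash
mkdir -p pics; ls
cat > h.py <<'E'
import numpy as np, cv2, pickle
from cell import sensors, get_image, order, ctrl
def snap(name, fn):
    d=get_image(name); pickle.dump(d,open(f'pics/{fn}.pkl','wb'))
    cv2.imwrite(f'pics/{fn}.png', d['pixels'][:,:,::-1]); return d
def load(fn): return pickle.load(open(f'pics/{fn}.pkl','rb'))
def ray(d,u,v):
    K=d['K']; p=np.array([(u-K[0,2])/K[0,0],(v-K[1,2])/K[1,1]]); q=p.copy()
    for _ in range(30): q=p/(1+d['k1']*(q@q))
    return q
def px_z(d,u,v,z):
    "intersect pixel ray with world plane z"
    q=ray(d,u,v); dr=d['pose'][:3,:3]@np.array([q[0],-q[1],-1]); o=d['pose'][:3,3]
    return o+dr*(z-o[2])/dr[2]
def px_d(d,u,v):
    q=ray(d,u,v); m=d['z_map'][int(round(v)),int(round(u))]
    return (d['pose']@np.array([q[0]*m,-q[1]*m,-m,1]))[:3]
def proj(d,P):
    c=np.linalg.inv(d['pose'])@np.append(P,1); q=np.array([c[0],-c[1]])/-c[2]
    q=q*(1+d['k1']*(q@q)); return d['K'][0,0]*q[0]+d['K'][0,2], d['K'][1,1]*q[1]+d['K'][1,2]
def crop(d,fn,u0,v0,u1,v1,s):
    im=d['pixels'][v0:v1,u0:u1,::-1]; cv2.imwrite(f'pics/{fn}.png',cv2.resize(im,None,fx=s,fy=s,interpolation=cv2.INTER_CUBIC))
E
python3 - <<'E'
from h import *
for n in ['side','top','wrist']:
    d=snap(n,n+'0'); print(n,d['K'].tolist(),d['k1'],d['pose'].round(3).tolist())
print(sensors.read_state())
E
```

```text
pics
side [[447.5167575869884, 0.0, 275.45180263624536], [0.0, 447.5167575869884, 209.92253431436166], [0.0, 0.0, 1.0]] -0.09327364152987468 [[-0.839, -0.364, 0.405, 1115.739], [0.544, -0.54, 0.642, 1010.371], [-0.015, 0.759, 0.651, 1000.589], [0.0, 0.0, 0.0, 1.0]]
top [[420.3015227726545, 0.0, 279.5682563886202], [0.0, 420.3015227726545, 207.87311087121242], [0.0, 0.0, 1.0]] 0.007095105514325038 [[0.028, 0.995, -0.094, 413.983], [-1.0, 0.027, -0.014, 99.861], [-0.012, 0.094, 0.996, 1438.649], [0.0, 0.0, 0.0, 1.0]]
wrist [[325.0375357126792, 0.0, 278.7591656678118], [0.0, 325.0375357126792, 208.18198903360957], [0.0, 0.0, 1.0]] -0.033936437765908156 [[0.31, 0.912, 0.268, 270.152], [-0.951, 0.298, 0.086, -595.86], [-0.001, -0.281, 0.96, 371.898], [0.0, 0.0, 0.0, 1.0]]
{'clock': 0.15, 'qpos': array([ 1.18921954,  0.62915701,  0.03847331,  1.51812798, -0.02700753,
        0.99625461, -0.01999375]), 'qd': array([-0.00083013, -0.00200595, -0.00090236, -0.0038718 ,  0.00102398,
        0.00027708, -0.00109983]), 'tau': array([ 2.85147129e-03, -5.63795793e+01,  1.22786298e+00, -1.93649179e+01,
        1.10104147e-02,  7.39637122e-03, -4.88365657e-06]), 'eef_pos': array([ 201.73883138, -617.42117602,  230.58894183]), 'tool_rot': array([ 3.14157705e+00,  1.42831758e-03, -1.25503732e+00]), 'force': array([-0.36869405,  0.549702  , -0.04858463]), 'torque': array([-0.05626958, -0.00662447,  0.00318515]), 'width': 85.39846893014621}
```

View pics/top0.png

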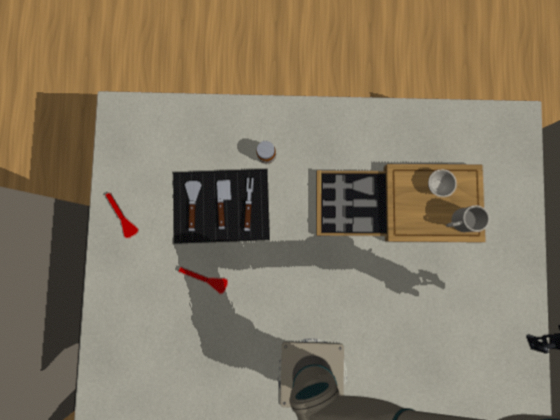

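View pics/side0.png

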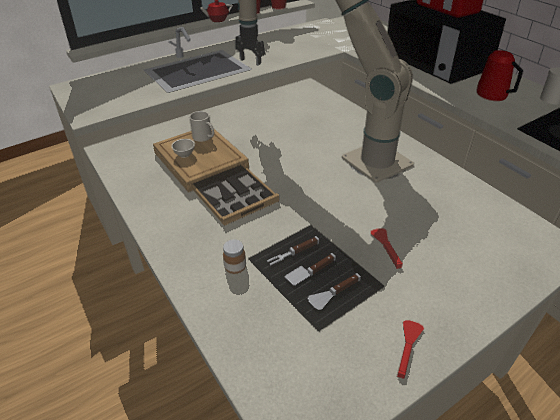

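Run:
```python
from h import *
d=load('top0'); crop(d,'c1',165,160,280,250,6.5); crop(d,'c2',305,155,395,245,6.5)
crop(load('side0'),'c3',140,100,390,330,3)
```

```text
(no output)
```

View pics/c1.png

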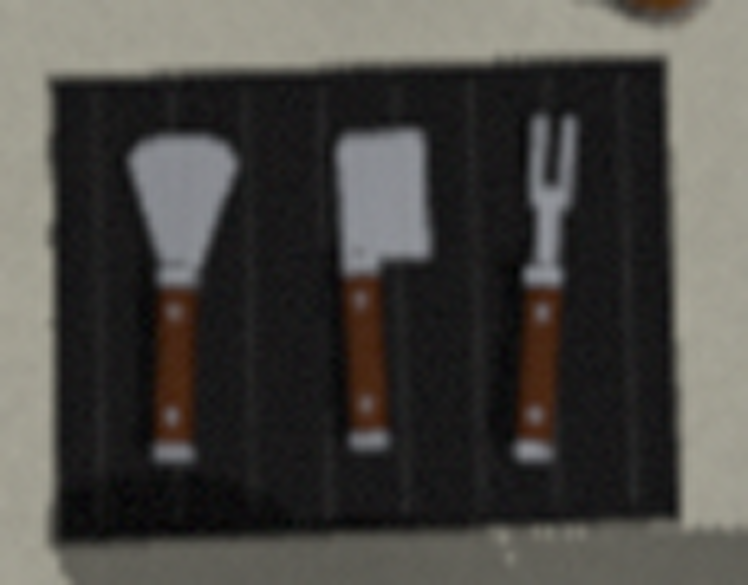

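View pics/c2.png

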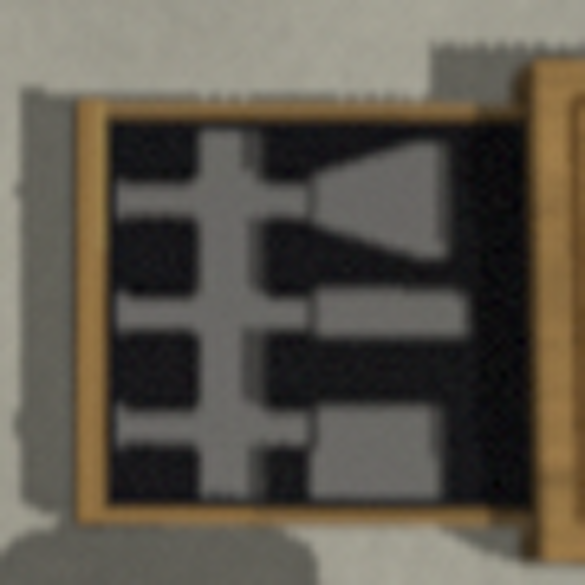

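View pics/c3.png

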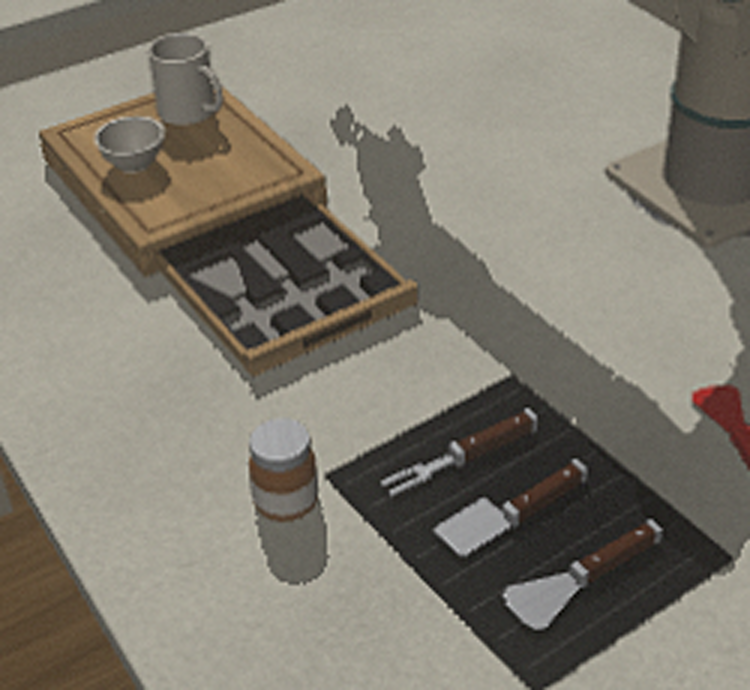

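Run:
```python
from h import *
d=load('top0')
def a(x,y,z): return px_z(d,165+x/6.5-.4,160+y/6.5-.4,z)
for n,b,f in [('spade',(173,462),(178,265)),('cleaver',(369,449),(360,262)),('fork',(533,462),(545,265))]:
    B=a(*b,24);F=a(*f,24);v=F-B;L=np.linalg.norm(v); print(n,B.round(1),F.round(1),L,(B+v*.58).round(1),np.degrees(np.arctan2(v[1],v[0])))
def c(x,y,z): return px_z(d,305+x/6.5-.4,155+y/6.5-.4,z)
for p in [(78,100),(78,522)]: print('front',c(*p,33).round(1))
for n,b,t in [('spade',(115,200),(447,200)),('fork',(115,313),(468,313)),('cleaver',(115,426),(440,450))]: print(n,c(*b,21).round(1),c(*t,21).round(1))
for n,(u,v) in dict(jar=(265,149),mug=(476,218),ram=(442,182)).items(): print(n,px_d(d,u,v).round(1))
print('board',px_d(d,420,210), 'foam',px_d(d,340,205))
print('board edge', px_z(d,386,165,50),px_z(d,386,242,50))
```

```text
spade [461.8 415.4  24. ] [564.5 417.8  24. ] 102.78902732340796 [521.4 416.8  24. ] 1.288387200208876
cleaver [471.3 314.   24. ] [568.7 322.7  24. ] 97.75162504098047 [527.8 319.   24. ] 5.114928799455841
fork [466.9 228.7  24. ] [569.7 226.1  24. ] 102.8002102894921 [526.5 227.2  24. ] -1.4597754333420065
front [678.3  -1.9  33. ]
front [458.9  -6.3  33. ]
spade [628.  -23.2  21. ] [ 632.6 -196.3   21. ]
fork [568.6 -24.3  21. ] [ 573.5 -207.6   21. ]
cleaver [509.6 -25.4  21. ] [ 501.8 -193.6   21. ]
jar [734.1 172.3  83.7]
mug [ 527.4 -520.7   64.3]
ram [ 644.4 -414.9   55.9]
board [ 550.27793991 -345.13054305   47.2008196 ] foam [563.85665028 -85.87591445   8.4992599 ]
board edge [ 697.8835587  -231.76301845   50.        ] [ 441.49563812 -232.89503335   50.        ]
```

```bash
cat >> h.py <<'E'
from scipy.spatial.transform import Rotation as Ro
import json,os
def down(yaw): return Ro.from_euler('xyz',[np.pi,0,np.radians(yaw)])
def setcmd(x,y,z,yaw): json.dump([x,y,z,yaw],open('cmd.json','w'))
def row(x,y,z,yaw,fr=None):
    c=fr or json.load(open('cmd.json')); R0=down(c[3])
    s=R0.inv().apply(np.array([x,y,z])-c[:3]); r=(R0.inv()*down(yaw)).as_rotvec(degrees=True)
    return s.round(1).tolist()+r.round(2).tolist()
E
python3 - <<'E'
from h import *
setcmd(201.903,-617.862,231.313,np.degrees(-1.255))
print(row(400,-350,231,-30),row(570,-60,200,1.2))
E
```

```text
[-193.1, -271.5, 0.3, -0.0, 0.0, -41.91] [-416.0, -523.2, 31.3, -0.0, 0.0, -73.11]
```

>>> {"fn": "arm_command", "kwargs": {
  "rows": [
    [[-416, -523.2, 31.3, 0, 0, -73.11], [-416, -523.2, 31.3, 0, 0, -73.11], [-416, -523.2, 31.3, 0, 0, -73.11], [-416, -523.2, 31.3, 0, 0, -73.11], [-416, -523.2, 31.3, 0, 0, -73.11], [-416, -523.2, 31.3, 0, 0, -73.11], [-416, -523.2, 31.3, 0, 0, -73.11], [-416, -523.2, 31.3, 0, 0, -73.11], [-416, -523.2, 31.3, 0, 0, -73.11], [-416, -523.2, 31.3, 0, 0, -73.11], [-416, -523.2, 31.3, 0, 0, -73.11], [-416, -523.2, 31.3, 0, 0, -73.11], [-416, -523.2, 31.3, 0, 0, -73.11], [-416, -523.2, 31.3, 0, 0, -73.11], [-416, -523.2, 31.3, 0, 0, -73.11], [-416, -523.2, 31.3, 0, 0, -73.11], [-416, -523.2, 31.3, 0, 0, -73.11], [-416, -523.2, 31.3, 0, 0, -73.11], [-416, -523.2, 31.3, 0, 0, -73.11], [-416, -523.2, 31.3, 0, 0, -73.11]]
  ],
  "claw": 0
}}

```text
clock: 1.82
eef_pos: [569.0, -62.0, 199.7]
tool_rot: [3.14, 0.001, 0.019]
force: [-0.2, 0.0, -0.3]
width: 42.7
```

Run:
```python
from h import *
setcmd(570,-60,200,1.2)
snap('wrist','w1t'); d=snap('wrist','w1'); s=sensors.read_state(); print(s['eef_pos'],s['tool_rot'],s['qpos'])
print(d['pose'].round(3))
cv2.imwrite('pics/w1b.png',cv2.resize(d['pixels'][:,:,::-1],None,fx=1.42,fy=1.42,interpolation=cv2.INTER_CUBIC))
```

```text
[569.25606125 -62.12836699 200.01690399] [3.14054576e+00 6.50723204e-04 1.79403658e-02] [ 0.26569029  0.56933678 -0.31783166  1.76625875  0.22904491  0.84287822
 -0.14066971]
[[ 1.00000e+00 -1.70000e-02 -4.00000e-03  5.68377e+02]
 [ 1.80000e-02  9.59000e-01  2.83000e-01  8.89400e+00]
 [-1.00000e-03 -2.83000e-01  9.59000e-01  3.41215e+02]
 [ 0.00000e+00  0.00000e+00  0.00000e+00  1.00000e+00]]
```

View pics/w1b.png

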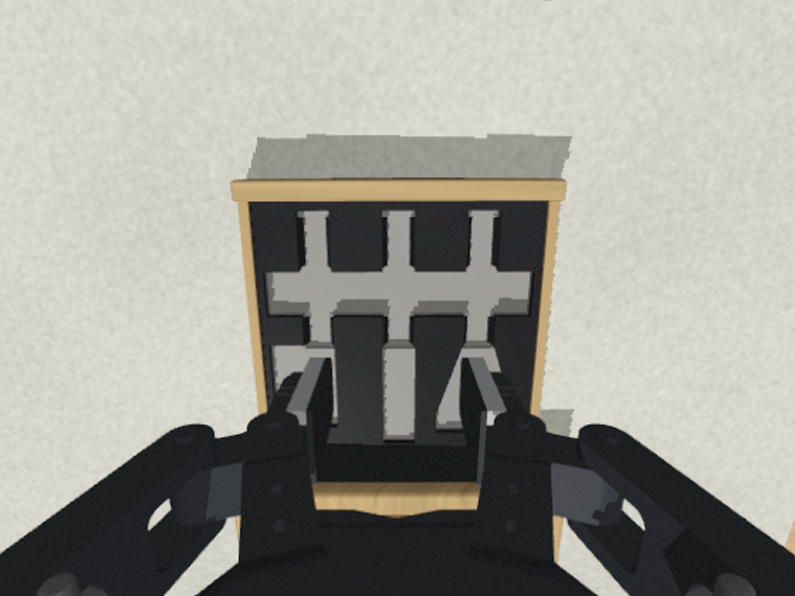

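Run:
```python
from h import *
d=load('w1'); crop(d,'c4',160,120,400,260,3.3); 
zz=d['z_map']
for u,v in [(240,165),(305,165),(180,165),(280,165),(280,203),(340,240),(250,250),(280,132)]: print(u,v,px_d(d,u,v).round(1))
```

```text
240 165 [530.6 -41.7  20.6]
305 165 [595.  -40.5  20.6]
180 165 [470.6 -42.8  19.6]
280 165 [570.3 -42.8   8.9]
280 203 [571.  -83.2   9.1]
340 240 [ 637.6 -123.9    9.8]
250 250 [ 539.9 -132.6   21. ]
280 132 [569.6  -8.5  31. ]
```

View pics/c4.png

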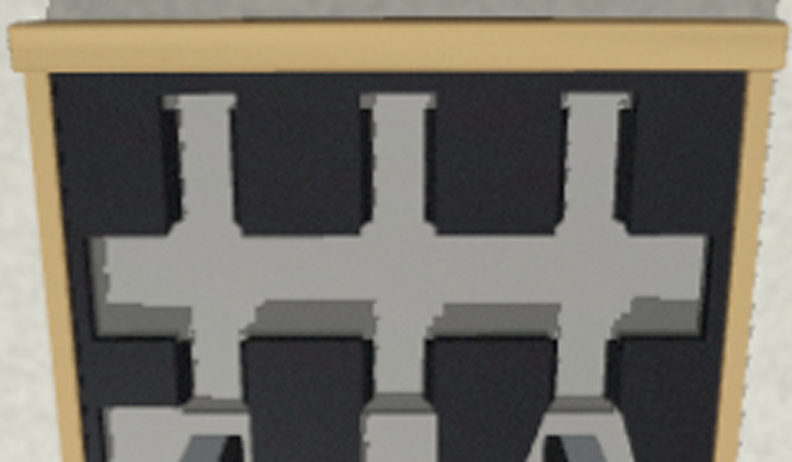

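Run:
```python
from h import *
d=load('w1')
def a(x,y,z=21): return px_z(d,160+x/3.3-.35,120+y/3.3-.35,z).round(1)
for n,l in dict(cl=[(163,95),(235,95),(245,400),(180,400)],fk=[(361,95),(437,95),(426,400),(367,400)],sp=[(562,95),(632,95)],notchnear=[(300,235),(500,234),(640,234)],notchfar=[(120,337),(300,337),(500,337),(650,336)],notchside=[(90,237),(710,235)]).items():
    print(n,[a(*p).tolist() for p in l])
print('front',a(10,26,33),a(785,25,33))
print('foam sides',a(52,75),a(748,72))
```

```text
cl [[500.6, -25.8, 21.0], [522.0, -25.5, 21.0], [522.9, -122.4, 21.0], [501.9, -122.8, 21.0]]
fk [[559.2, -24.9, 21.0], [581.7, -24.5, 21.0], [581.0, -121.3, 21.0], [562.0, -121.7, 21.0]]
sp [[618.7, -23.8, 21.0], [639.4, -23.4, 21.0]]
notchnear [[540.9, -67.7, 21.0], [602.2, -66.3, 21.0], [645.2, -65.5, 21.0]]
notchfar [[483.8, -101.8, 21.0], [540.7, -100.7, 21.0], [603.7, -99.6, 21.0], [651.1, -98.4, 21.0]]
notchside [[476.3, -69.4, 21.0], [666.8, -65.4, 21.0]]
front [460.7  -5.9  33. ] [678.4  -1.8  33. ]
foam sides [467.9 -20.4  21. ] [673.2 -15.9  21. ]
```

Run:
```python
from h import *
print(row(480,320,200,90))
```

```text
[-82.0, -381.8, -0.0, -0.0, 0.0, -88.8]
```

>>> {"fn": "arm_command", "kwargs": {
  "rows": [
    [[-82, -381.8, 0, 0, 0, -88.8], [-82, -381.8, 0, 0, 0, -88.8], [-82, -381.8, 0, 0, 0, -88.8], [-82, -381.8, 0, 0, 0, -88.8], [-82, -381.8, 0, 0, 0, -88.8], [-82, -381.8, 0, 0, 0, -88.8], [-82, -381.8, 0, 0, 0, -88.8], [-82, -381.8, 0, 0, 0, -88.8], [-82, -381.8, 0, 0, 0, -88.8], [-82, -381.8, 0, 0, 0, -88.8], [-82, -381.8, 0, 0, 0, -88.8], [-82, -381.8, 0, 0, 0, -88.8], [-82, -381.8, 0, 0, 0, -88.8], [-82, -381.8, 0, 0, 0, -88.8], [-82, -381.8, 0, 0, 0, -88.8], [-82, -381.8, 0, 0, 0, -88.8], [-82, -381.8, 0, 0, 0, -88.8]]
  ]
}}

```text
clock: 3.33
eef_pos: [480.4, 319.5, 200.2]
tool_rot: [3.141, 0.0, 1.569]
force: [-0.8, 0.3, -0.3]
width: 42.5
```

Run:
```python
from h import *
setcmd(480,320,200,90)
d=snap('wrist','w2'); s=sensors.read_state(); print(s['clock'],s['eef_pos'],s['tool_rot'],s['qpos'])
crop(d,'c5',90,30,460,300,2.15)
```

```text
3.3833 [480.26043394 319.64918709 200.14709711] [3.14123082e+00 2.39051509e-04 1.56937863e+00] [-0.18140229  0.65359949 -0.73270272  1.74777237  0.52568266  0.94633162
  0.44071551]
```

View pics/c5.png

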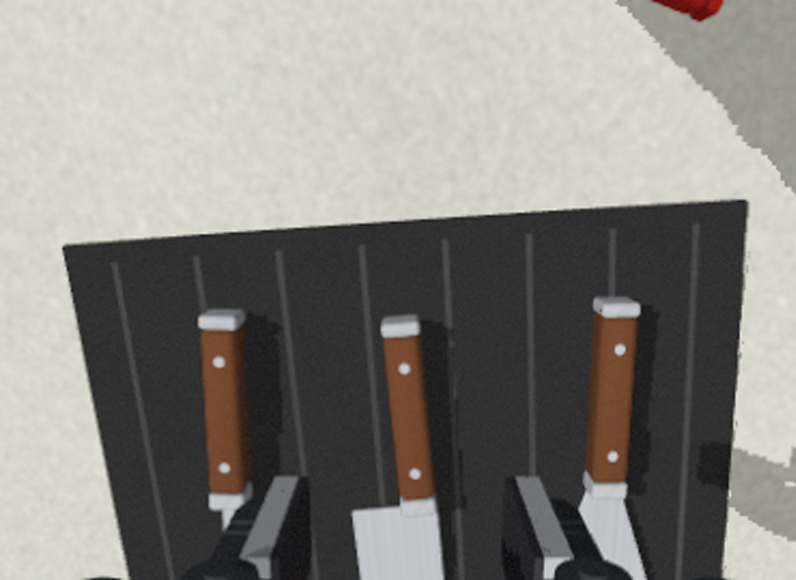

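Run:
```python
from h import *
d=load('w2'); ims=[]
for u0 in (175,258,352): ims.append(cv2.resize(d['pixels'][165:275,u0:u0+42,::-1],None,fx=5.4,fy=5.4,interpolation=cv2.INTER_CUBIC))
cv2.imwrite('pics/c6.png',np.hstack(ims)); print(ims[0].shape)
```

```text
(594, 227, 3)
```

View pics/c6.png

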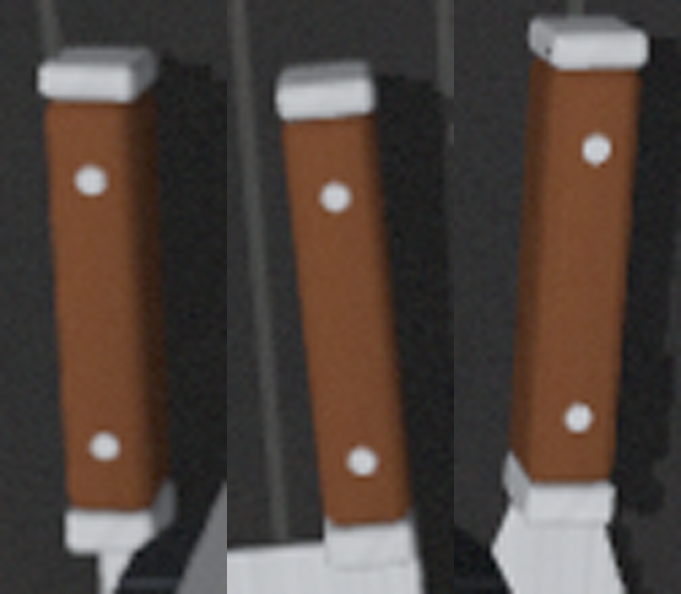

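```bash
cat > m2.py <<'E'
from h import *
d=load('w2')
def a(k,x,y,z=24): return px_z(d,(175,258,352)[k]+(x-227*k)/5.4-.4,165+y/5.4-.4,z)
for k,n,r1,r2,b,f in [(0,'fork',(91,181),(105,447),66,552),(1,'cleaver',(335,197),(362,461),80,568),(2,'spade',(596,150),(578,418),36,522)]:
    R1=a(k,*r1);R2=a(k,*r2)
    g=lambda y:a(k,r1[0]+(r2[0]-r1[0])*(y-r1[1])/(r2[1]-r1[1]),y)
    B=g(b);F=g(f);v=F-B
    print(n,'B',B.round(1),'F',F.round(1),'L',np.linalg.norm(v).round(1),'riv',np.linalg.norm(R2-R1).round(1),'ctr',(B+v*.58).round(1),'rivmid',((R1+R2)/2).round(1),'yaw',np.degrees(np.arctan2(v[1],v[0])).round(2), px_d(d,*( (175,258,352)[k]+(r1[0]-227*k)/5.4,165+(r1[1]+60)/5.4)).round(1))
E
python3 m2.py
```

```text
fork B [469.9 231.   24. ] F [568.3 228.3  24. ] L 98.4 riv 53.9 ctr [526.9 229.4  24. ] rivmid [518.6 229.7  24. ] yaw -1.59 [504.2 229.6  22.9]
cleaver B [472.7 315.5  24. ] F [571.8 324.9  24. ] L 99.5 riv 53.9 ctr [530.2 320.9  24. ] rivmid [521.8 320.1  24. ] yaw 5.45 [507.7 317.9  22.5]
spade B [464.7 418.2  24. ] F [562.1 420.1  24. ] L 97.5 riv 53.7 ctr [521.2 419.3  24. ] rivmid [513.  419.1  24. ] yaw 1.07 [498.7 420.6  22. ]
```

Run:
```python
from h import *
print(row(530,320.7,60,95.4),row(530,320.7,7,95.4))
```

```text
[0.7, 50.0, 140.0, 0.0, 0.0, -5.4] [0.7, 50.0, 193.0, 0.0, 0.0, -5.4]
```

>>> {"fn": "arm_command", "kwargs": {
  "rows": [
    [[0.7, 50, 140, 0, 0, -5.4], [0.7, 50, 140, 0, 0, -5.4], [0.7, 50, 140, 0, 0, -5.4], [0.7, 50, 140, 0, 0, -5.4], [0.7, 50, 140, 0, 0, -5.4], [0.7, 50, 170, 0, 0, -5.4], [0.7, 50, 188, 0, 0, -5.4], [0.7, 50, 193, 0, 0, -5.4], [0.7, 50, 193, 0, 0, -5.4], [0.7, 50, 193, 0, 0, -5.4]]
  ]
}}

```text
clock: 4.22
eef_pos: [530.5, 321.8, 8.8]
tool_rot: [3.14, -0.001, 1.665]
force: [0.1, 0.8, 0.1]
width: 42.8
```

Run:
```python
from h import *
setcmd(530,320.7,7,95.4)
d=snap('wrist','w3'); s=sensors.read_state(); print(s['clock'],s['eef_pos'],s['tool_rot'],s['force'])
crop(d,'c7',130,0,430,225,2.6)
```

```text
4.2667 [530.7822421  321.88935259   9.07998656] [ 3.13919691e+00 -1.69909639e-03  1.66520639e+00] [ 1.26945279 -0.12937795 -0.14278626]
```

View pics/c7.png

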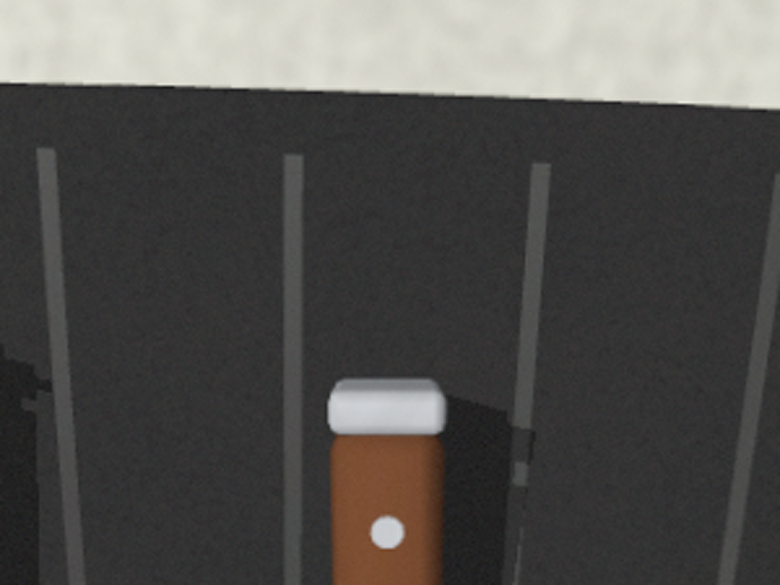

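>>> {"fn": "arm_command", "kwargs": {
  "rows": [
    [[0, 0, 2, 0, 0, 0], [0, 0, 2, 0, 0, 0], [0, 0, 2, 0, 0, 0], [0, 0, 2, 0, 0, 0], [0, 0, 2, 0, 0, 0], [0, 0, 2, 0, 0, 0], [0, 0, 2, 0, 0, 0], [0, 0, 2, 0, 0, 0]]
  ],
  "claw": -1
}}

```text
clock: 4.93
eef_pos: [530.7, 321.2, 6.4]
tool_rot: [3.14, -0.001, 1.665]
force: [-0.4, -1.1, 5.6]
width: 16.5
```

Run:
```python
from h import *
setcmd(530,320.7,5,95.4)
d=snap('wrist','w4'); s=sensors.read_state(); print(s['clock'],s['eef_pos'],s['tool_rot'],s['force'],s['width'])
crop(d,'c8',130,0,430,225,2.6)
```

```text
4.9833 [530.7518257  321.25895697   6.44557974] [ 3.13973702e+00 -7.59120801e-04  1.66485201e+00] [-0.86718532 -0.21357954  6.12016914] 16.396440885340787
```

View pics/c8.png

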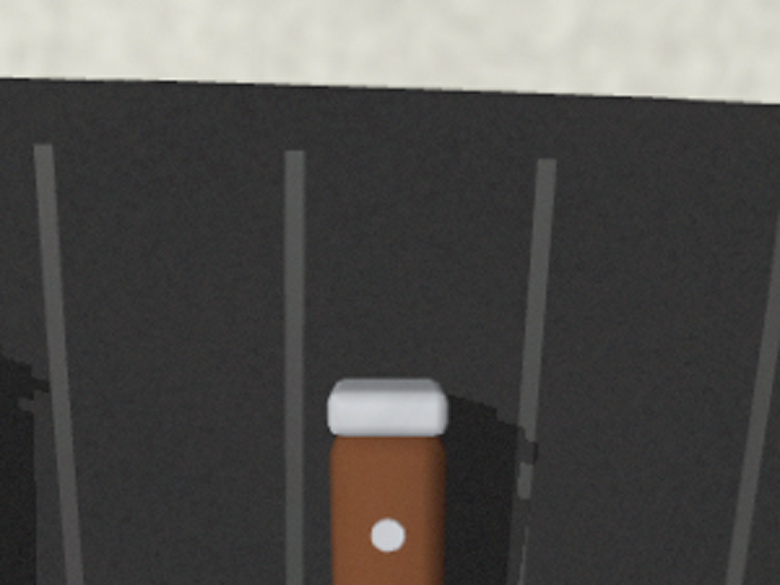

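```bash
cat >> h.py <<'E'
def intool(P,s=None):
    s=s or sensors.read_state(); R=Ro.from_euler('xyz',s['tool_rot']); return R.inv().apply(np.array(P)-s['eef_pos'])
E
python3 - <<'E'
from h import *
d=load('w4')
for p in [(387,391),(387,536)]:
    P=px_z(d,130+p[0]/2.6-.3,p[1]/2.6-.3,24); print(P.round(1),intool(P).round(2))
E
```

```text
[473.4 315.2  24. ] [ -0.67 -57.68 -17.66]
[495.2 317.2  24. ] [ -0.68 -35.78 -17.62]
```

Run:
```python
from h import *
print(row(530,320.7,110,95.4),row(512,-85,110,1.15),row(512,-85,60,1.15))
```

```text
[0.0, 0.0, -105.0, 0.0, 0.0, 0.0] [-402.2, -56.1, -105.0, 0.0, -0.0, 94.25] [-402.2, -56.1, -55.0, 0.0, -0.0, 94.25]
```

>>> {"fn": "arm_command", "kwargs": {
  "rows": [
    [[0, 0, -35, 0, 0, 0], [0, 0, -70, 0, 0, 0], [0, 0, -105, 0, 0, 0], [-402.2, -56.1, -105, 0, 0, 94.25], [-402.2, -56.1, -105, 0, 0, 94.25], [-402.2, -56.1, -105, 0, 0, 94.25], [-402.2, -56.1, -105, 0, 0, 94.25], [-402.2, -56.1, -105, 0, 0, 94.25], [-402.2, -56.1, -105, 0, 0, 94.25], [-402.2, -56.1, -105, 0, 0, 94.25], [-402.2, -56.1, -105, 0, 0, 94.25], [-402.2, -56.1, -105, 0, 0, 94.25], [-402.2, -56.1, -105, 0, 0, 94.25], [-402.2, -56.1, -105, 0, 0, 94.25], [-402.2, -56.1, -105, 0, 0, 94.25], [-402.2, -56.1, -105, 0, 0, 94.25], [-402.2, -56.1, -105, 0, 0, 94.25], [-402.2, -56.1, -75, 0, 0, 94.25], [-402.2, -56.1, -55, 0, 0, 94.25], [-402.2, -56.1, -55, 0, 0, 94.25]]
  ]
}}

```text
clock: 6.65
eef_pos: [509.5, -84.4, 57.3]
tool_rot: [-3.141, 0.006, 0.023]
force: [0.0, 0.6, -1.6]
width: 16.5
```

Run:
```python
from h import *
setcmd(512,-85,60,1.15)
d=snap('wrist','w5'); s=sensors.read_state(); print(s['clock'],s['eef_pos'],s['tool_rot'],s['force'],s['width'])
cv2.imwrite('pics/c9.png',cv2.resize(d['pixels'][:,:,::-1],None,fx=1.42,fy=1.42))
snap('side','s5'); crop(load('s5'),'c9s',150,120,310,240,5)
```

```text
6.7 [510.45974328 -84.42490351  58.76180079] [-3.14091428  0.00410045  0.02295758] [ 0.16405523  0.13432215 -0.72998058] 16.360448716236245
```

View pics/c9.png

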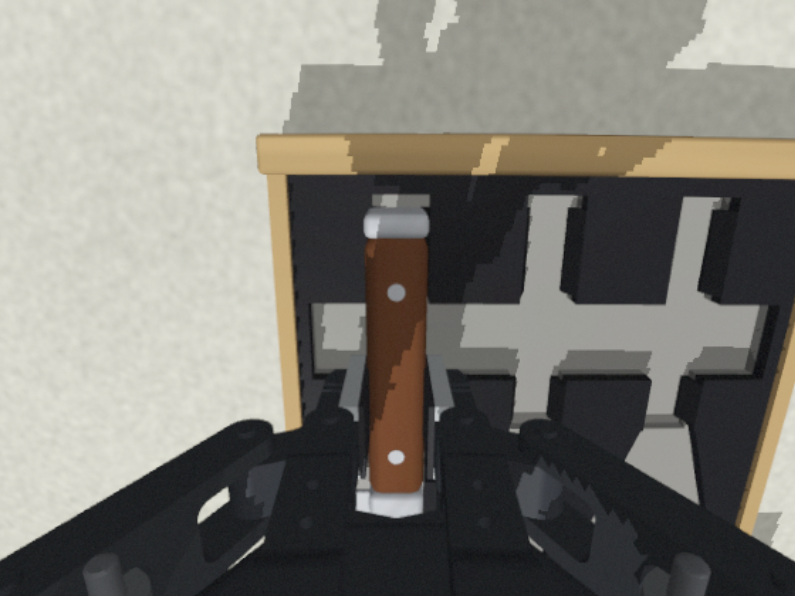

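View pics/c9s.png

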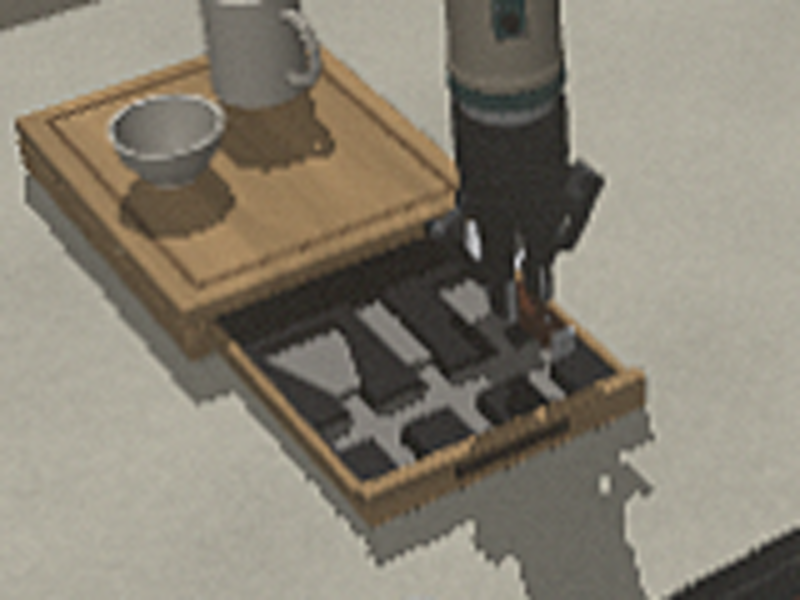

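Run:
```python
from h import *
d=load('w5'); s=sensors.read_state()
snap('wrist','w6'); s=sensors.read_state();print(s['eef_pos'],s['tool_rot'])
d=load('w6')
crop(d,'c10',170,85,380,270,3.8)
```

```text
[512.46868064 -84.62877176  60.60413996] [-3.14131601e+00 -5.44418501e-04  2.18105719e-02]
```

View pics/c10.png

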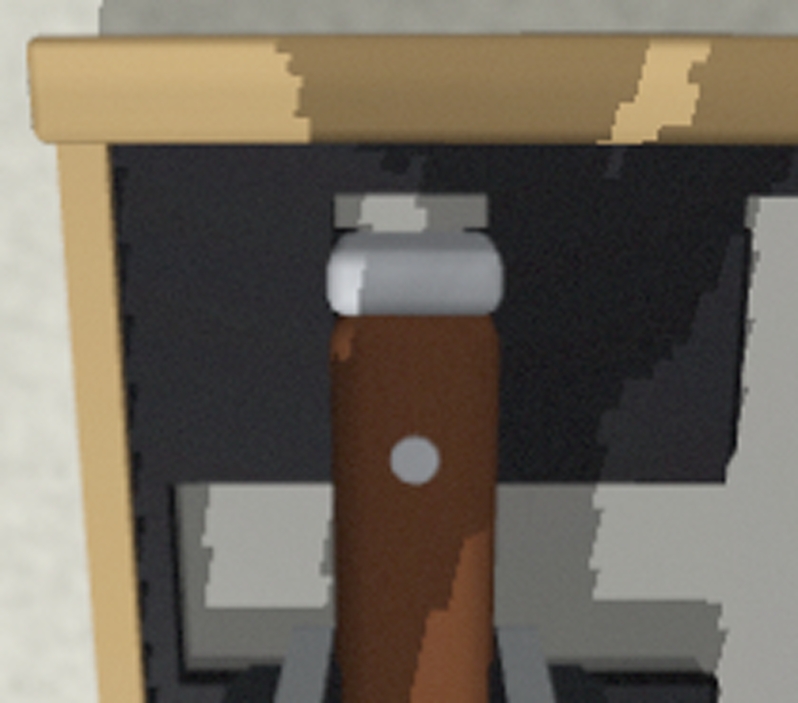

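Run:
```python
from h import *
d=load('w6'); s=sensors.read_state()
a=lambda x,y,z: px_z(d,170+x/3.8-.35,85+y/3.8-.35,z)
zt=s['eef_pos'][2]+17.6
for n,p in dict(slotL=(335,195,21),slotR=(488,195,21),nearnotch=(680,483,21),nearL=(260,483,21),notchL=(175,485,21),front=(150,38,33),wallL=(108,146,21)).items(): print(n,a(*p).round(1))
for n,p in dict(butt=(415,250,zt),riv=(415,460,zt)).items(): print(n,a(*p).round(1),intool(a(*p),s).round(1))
```

```text
slotL [499.3 -25.8  21. ]
slotR [521.2 -25.3  21. ]
nearnotch [552.2 -67.7  21. ]
nearL [488.  -69.1  21. ]
notchL [475.  -69.7  21. ]
front [476.   -5.5  33. ]
wallL [467.  -19.6  21. ]
butt [510.8 -27.1  78.2] [ -0.4 -57.6 -17.6]
riv [511.3 -48.7  78.2] [ -0.4 -36.  -17.6]
```

>>> {"fn": "arm_command", "kwargs": {
  "rows": [
    [[-0.5, 1.2, 20, 0, 0, 0.1], [-0.5, 1.2, 30, 0, 0, 0.1], [-0.5, 1.2, 35, 0, 0, 0.1], [-0.5, 1.2, 38, 0, 0, 0.1], [-0.5, 1.2, 40, 0, 0, 0.1], [-0.5, 1.2, 42, 0, 0, 0.1], [-0.5, 1.2, 42, 0, 0, 0.1], [-0.5, 1.2, 42, 0, 0, 0.1]]
  ]
}}

```text
clock: 7.47
eef_pos: [511.4, -86.2, 18.2]
tool_rot: [3.142, 0.0, 0.018]
force: [-1.1, -0.4, -0.2]
width: 16.2
```

Run:
```python
from h import *
setcmd(511.5,-86.2,18,1.05)
d=snap('wrist','w7'); s=sensors.read_state(); print(s['clock'],s['eef_pos'],s['tool_rot'],s['force'],s['torque'],s['width'])
crop(d,'c11',150,30,410,225,3)
```

```text
7.5167 [511.4616664  -86.17024921  18.25306015] [3.14150267e+00 1.30735923e-04 1.85069519e-02] [-1.07742586 -0.42051043 -1.19798636] [-0.01327965  0.24236735 -0.00539152] 16.699981098108182
```

View pics/c11.png

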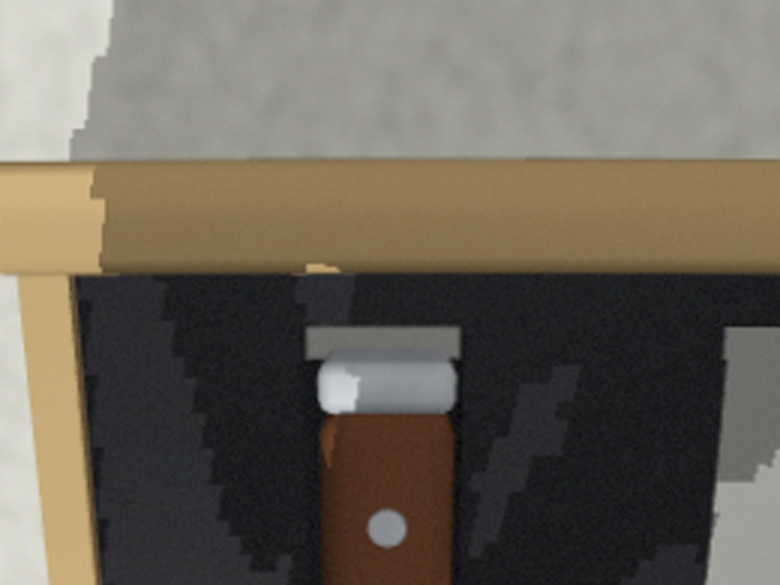

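>>> {"fn": "arm_command", "kwargs": {
  "rows": [
    [[-0.4, 0, 3, 0, 0, 0], [-0.4, 0, 5, 0, 0, 0], [-0.4, 0, 7, 0, 0, 0], [-0.4, 0, 7, 0, 0, 0], [-0.4, 0, 7, 0, 0, 0], [-0.4, 0, 7, 0, 0, 0]]
  ]
}}

```text
clock: 8.02
eef_pos: [511.3, -86.3, 12.3]
tool_rot: [3.141, -0.001, 0.018]
force: [-2.9, 0.1, 13.5]
width: 16.6
```

Run:
```python
from h import *
setcmd(511.1,-86.2,11,1.05)
d=snap('wrist','w8'); s=sensors.read_state(); print(s['clock'],s['eef_pos'],s['tool_rot'],s['force'],s['torque'],s['width'])
crop(d,'c12',150,30,410,225,3)
```

```text
8.0667 [511.30408035 -86.29139766  12.32491962] [ 3.14085463e+00 -7.40966767e-04  1.84858330e-02] [-3.18826015  0.92326386 12.81966049] [0.13841746 0.75958018 0.02839026] 16.625964948411823
```

View pics/c12.png

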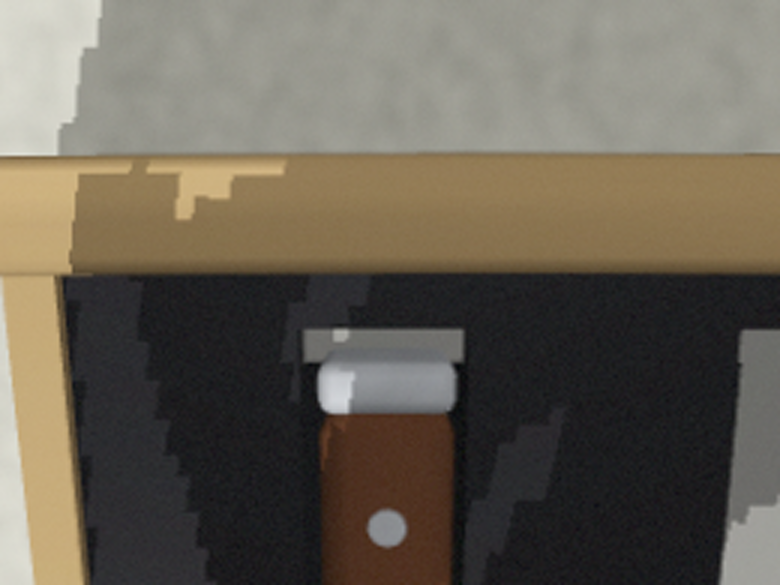

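>>> {"fn": "arm_command", "kwargs": {
  "rows": [
    [[0, 0, 2, 0, 0, 0], [0, 0, 2, 0, 0, 0], [0, 0, 2, 0, 0, 0], [0, 0, 2, 0, 0, 0]]
  ]
}}

```text
clock: 8.4
eef_pos: [511.3, -86.3, 12.2]
tool_rot: [3.14, -0.001, 0.019]
force: [-6.9, 1.1, 32.3]
width: 16.6
```

>>> {"fn": "arm_command", "kwargs": {
  "rows": [
    [[0, 0, -1, 0, 0, 0], [0, 0, -1, 0, 0, 0], [0, 0, -1, 0, 0, 0], [0, 0, -1, 0, 0, 0], [0, 0, -20, 0, 0, 0], [0, 0, -49, 0, 0, 0], [0, 0, -89, 0, 0, 0], [0, 0, -89, 0, 0, 0], [0, 0, -89, 0, 0, 0]]
  ],
  "claw": -0.25
}}

```text
clock: 9.15
eef_pos: [512.9, -86.4, 99.7]
tool_rot: [3.141, -0.004, 0.018]
force: [0.5, -0.3, -0.9]
width: 32.0
```

Run:
```python
from h import *
setcmd(511.1,-86.2,98,1.05)
d=snap('wrist','w9'); s=sensors.read_state(); print(s['clock'],s['eef_pos'],s['tool_rot'],s['force'],s['torque'],s['width'])
crop(d,'c13',150,60,470,300,2.4)
```

```text
9.2 [511.56324443 -86.4027762   98.37605834] [ 3.14138841e+00 -1.28525724e-03  1.79598109e-02] [-0.23688318 -0.33819026 -0.38035036] [ 0.03206862 -0.02294543 -0.01964738] 31.80378476580216
```

View pics/c13.png

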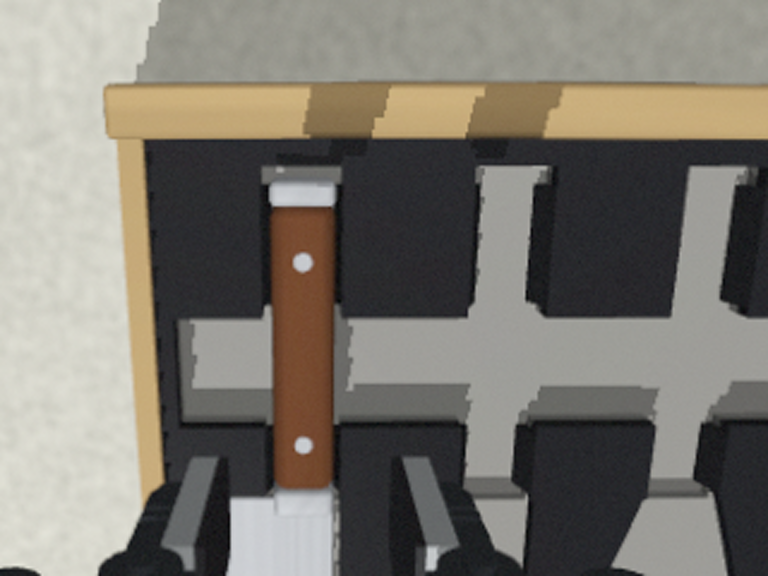

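Run:
```python
from h import *
d=load('w9')
for x,y in [(303,195),(303,235),(303,300),(303,350),(303,420),(303,470),(303,500),(290,530)]: print(px_d(d,150+x/2.4,60+y/2.4).round(1))
print('foam',px_d(d,150+400/2.4,60+250/2.4).round(1),px_d(d,150+200/2.4,60+250/2.4).round(1),px_d(d,150+400/2.4,60+440/2.4).round(1))
print(row(526.5,229.5,98,88.4),row(526.5,229.5,60,88.4),row(526.5,229.5,5,88.4))
```

```text
[511.1 -32.9  29.8]
[511.2 -43.6  29.4]
[511.5 -61.9  28. ]
[511.7 -76.4  27.9]
[512.  -97.6  28.1]
[ 512.3 -113.2   28.8]
[ 512.4 -123.1   28.5]
[ 508.5 -138.8   18.7]
foam [538.9 -48.7  19.7] [481.9 -49.7  19.4] [ 541.7 -106.4   20.9]
[21.2, -315.4, -0.0, -0.0, 0.0, -87.35] [21.2, -315.4, 38.0, -0.0, 0.0, -87.35] [21.2, -315.4, 93.0, -0.0, 0.0, -87.35]
```

>>> {"fn": "arm_command", "kwargs": {
  "rows": [
    [[21.2, -315.4, 0, 0, 0, -87.35], [21.2, -315.4, 0, 0, 0, -87.35], [21.2, -315.4, 0, 0, 0, -87.35], [21.2, -315.4, 0, 0, 0, -87.35], [21.2, -315.4, 0, 0, 0, -87.35], [21.2, -315.4, 0, 0, 0, -87.35], [21.2, -315.4, 0, 0, 0, -87.35], [21.2, -315.4, 0, 0, 0, -87.35], [21.2, -315.4, 0, 0, 0, -87.35], [21.2, -315.4, 0, 0, 0, -87.35], [21.2, -315.4, 0, 0, 0, -87.35], [21.2, -315.4, 0, 0, 0, -87.35], [21.2, -315.4, 0, 0, 0, -87.35], [21.2, -315.4, 0, 0, 0, -87.35], [21.2, -315.4, 38, 0, 0, -87.35], [21.2, -315.4, 60, 0, 0, -87.35], [21.2, -315.4, 60, 0, 0, -87.35], [21.2, -315.4, 60, 0, 0, -87.35]]
  ]
}}

```text
clock: 10.7
eef_pos: [525.5, 229.2, 36.9]
tool_rot: [-3.139, 0.001, 1.542]
force: [0.6, 0.5, 1.5]
width: 32.2
```

Run:
```python
from h import *
setcmd(526.5,229.5,38,88.4)
d=snap('wrist','w10'); s=sensors.read_state(); print(s['clock'],s['eef_pos'],s['tool_rot'],s['force'],s['width'])
crop(d,'c14',150,30,410,225,3)
```

```text
10.75 [526.45911253 229.99407982  38.21375785] [-3.14116487e+00 -1.27664197e-04  1.54188512e+00] [ 1.36478992 -0.71153555  0.1811657 ] 32.150986066086865
```

View pics/c14.png

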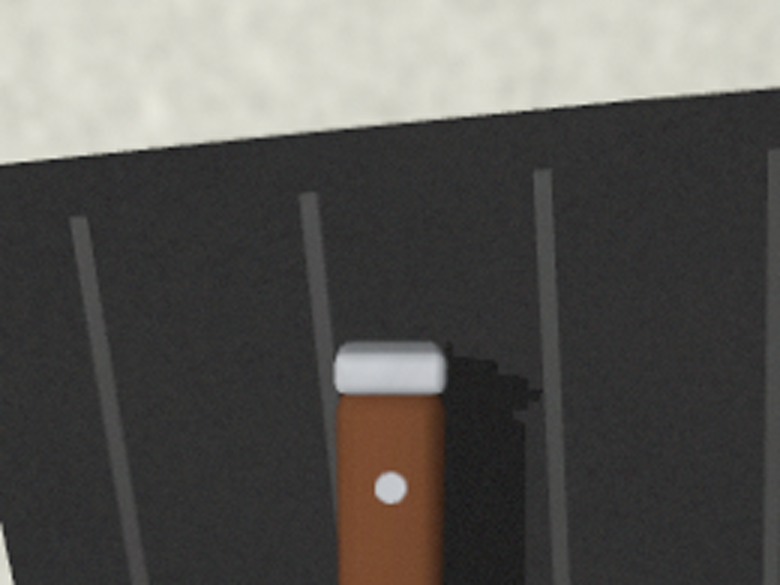

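>>> {"fn": "arm_command", "kwargs": {
  "rows": [
    [[0, 0, 20, 0, 0, 0], [0, 0, 30, 0, 0, 0], [0, 0, 33, 0, 0, 0], [0, 0, 33, 0, 0, 0], [0, 0, 33, 0, 0, 0]]
  ]
}}

```text
clock: 11.17
eef_pos: [526.9, 229.9, 5.8]
tool_rot: [3.141, -0.001, 1.543]
force: [-0.1, -0.2, 0.1]
width: 32.2
```

>>> {"fn": "arm_command", "kwargs": {
  "rows": [
    [[0, 0, 0, 0, 0, 0], [0, 0, 0, 0, 0, 0], [0, 0, 0, 0, 0, 0], [0, 0, 0, 0, 0, 0], [0, 0, 0, 0, 0, 0], [0, 0, 0, 0, 0, 0]]
  ],
  "claw": -1
}}

```text
clock: 11.67
eef_pos: [527.2, 230.0, 6.1]
tool_rot: [3.14, -0.001, 1.543]
force: [0.1, -1.1, 5.0]
width: 16.9
```

Run:
```python
from h import *
setcmd(526.5,229.5,5,88.4)
d=snap('wrist','w11'); s=sensors.read_state(); print(s['clock'],s['eef_pos'],s['tool_rot'],s['force'],s['width'])
crop(d,'c15',130,0,430,225,2.6)
```

```text
11.7167 [527.1906417  229.99689046   6.12762664] [ 3.14004283e+00 -7.26479394e-04  1.54281545e+00] [-0.68004594 -0.39384619  6.4390936 ] 16.768743479831503
```

View pics/c15.png

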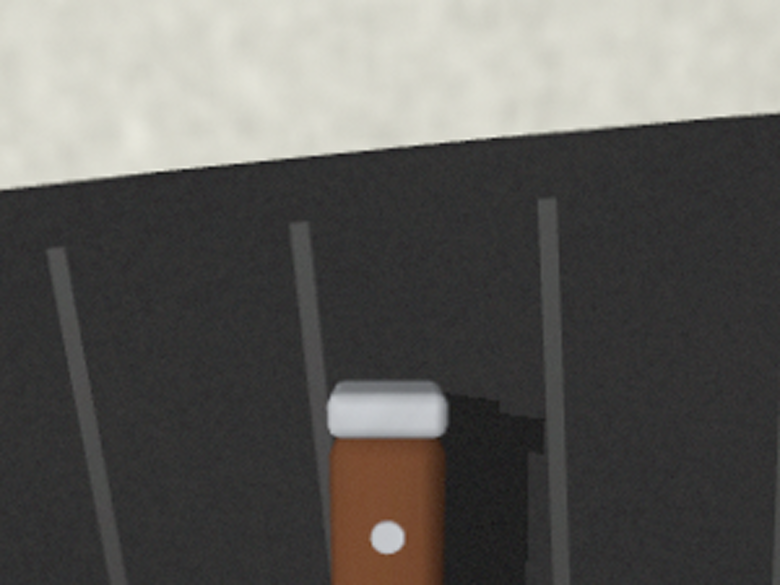

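Run:
```python
from h import *
d=load('w9'); a=lambda x,y,z: px_z(d,150+x/2.4-.3,60+y/2.4-.3,z).round(1)
print('slotstart',a(303,166,21),'slotstart fork',a(512,166,21),'butt',a(303,186,30),'butt2',a(303,182,30),'riv',a(303,262,30),a(303,446,30))
print('slot edges', a(264,200,21),a(341,200,21),'handle',a(272,260,30),a(333,260,30), 'notch',a(420,318,21),a(400,422,21))
print(row(526.5,229.5,100,88.4),row(571.2,-85,100,1.05),row(571.2,-85,50,1.05),row(571.2,-85,20,1.05))
```

```text
slotstart [510.7 -25.6  21. ] slotstart fork [568.4 -24.5  21. ] butt [510.8 -30.3  30. ] butt2 [510.8 -29.3  30. ] riv [511.1 -50.7  30. ] [ 512.  -104.8   30. ]
slot edges [500. -35.  21.] [521.4 -34.6  21. ] handle [502.7 -50.3  30. ] [519.3 -50.   30. ] notch [545.3 -68.   21. ] [ 541.1 -100.3   21. ]
[-0.0, 0.0, -95.0, 0.0, 0.0, 0.0] [-313.1, 53.5, -95.0, 0.0, -0.0, 87.35] [-313.1, 53.5, -45.0, 0.0, -0.0, 87.35] [-313.1, 53.5, -15.0, 0.0, -0.0, 87.35]
```

>>> {"fn": "arm_command", "kwargs": {
  "rows": [
    [[0, 0, -35, 0, 0, 0], [0, 0, -70, 0, 0, 0], [0, 0, -95, 0, 0, 0], [-312.6, 53.5, -95, 0, 0, 87.35], [-312.6, 53.5, -95, 0, 0, 87.35], [-312.6, 53.5, -95, 0, 0, 87.35], [-312.6, 53.5, -95, 0, 0, 87.35], [-312.6, 53.5, -95, 0, 0, 87.35], [-312.6, 53.5, -95, 0, 0, 87.35], [-312.6, 53.5, -95, 0, 0, 87.35], [-312.6, 53.5, -95, 0, 0, 87.35], [-312.6, 53.5, -95, 0, 0, 87.35], [-312.6, 53.5, -95, 0, 0, 87.35], [-312.6, 53.5, -95, 0, 0, 87.35], [-312.6, 53.5, -95, 0, 0, 87.35], [-312.6, 53.5, -95, 0, 0, 87.35], [-312.6, 53.5, -70, 0, 0, 87.35], [-312.6, 53.5, -45, 0, 0, 87.35], [-312.6, 53.5, -35, 0, 0, 87.35], [-312.6, 53.5, -35, 0, 0, 87.35]]
  ]
}}

```text
clock: 13.38
eef_pos: [569.1, -84.1, 37.7]
tool_rot: [-3.141, 0.005, 0.02]
force: [-0.9, -0.3, -2.4]
width: 16.6
```

>>> {"fn": "arm_command", "kwargs": {
  "rows": [
    [[0, 0, 0, 0, 0, 0], [0, 0, 0, 0, 0, 0]]
  ]
}}

```text
clock: 13.55
eef_pos: [572.2, -84.3, 41.0]
tool_rot: [-3.142, -0.002, 0.019]
force: [0.1, 0.4, -1.3]
width: 16.3
```

Run:
```python
from h import *
setcmd(571.2,-84.5,40,1.05)
d=snap('wrist','w12'); s=sensors.read_state(); print(s['clock'],s['eef_pos'],s['tool_rot'],s['force'],s['width'])
crop(d,'c16',150,50,410,245,3)
```

```text
13.6 [572.38453923 -84.42365495  41.22937949] [ 3.14156881e+00 -2.20724104e-03  1.86820311e-02] [ 0.07210612  0.0122724  -0.93956439] 16.769497619574746
```

View pics/c16.png

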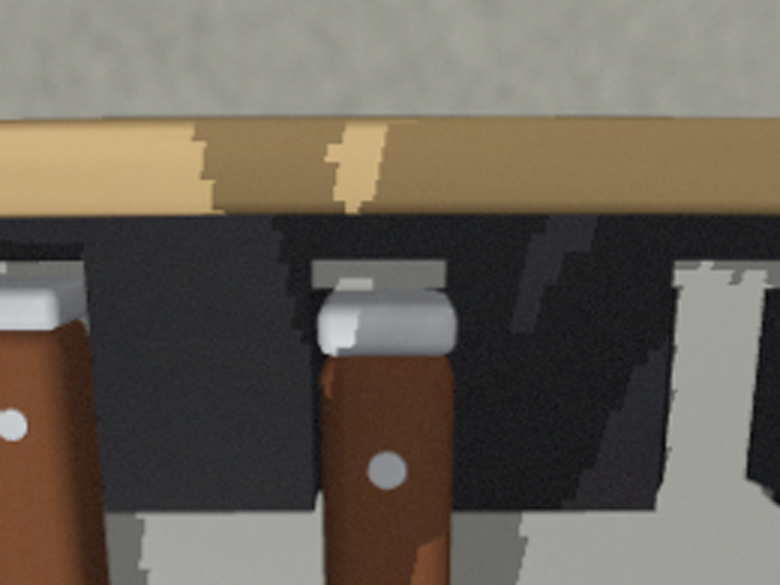

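>>> {"fn": "arm_command", "kwargs": {
  "rows": [
    [[-0.1, 0, 5, 0, 0, 0], [-0.1, 0, 12, 0, 0, 0], [-0.1, 0, 17, 0, 0, 0], [-0.1, 0, 20, 0, 0, 0], [-0.1, 0, 22, 0, 0, 0], [-0.1, 0, 22, 0, 0, 0], [-0.1, 0, 22, 0, 0, 0]]
  ]
}}

```text
clock: 14.18
eef_pos: [571.2, -84.3, 17.9]
tool_rot: [-3.142, 0.0, 0.018]
force: [0.1, -0.3, -1.9]
width: 16.8
```

Run:
```python
from h import *
setcmd(571.1,-84.5,18,1.05)
d=snap('wrist','w13'); s=sensors.read_state(); print(s['clock'],s['eef_pos'],s['tool_rot'],s['force'],s['torque'],s['width'])
crop(d,'c17',150,30,410,225,3)
```

```text
14.2333 [571.28615773 -84.39422523  18.00627502] [-3.14158142e+00  1.13306123e-05  1.83792220e-02] [-0.58565144  0.2650185  -1.99806593] [-0.0032544   0.04980016  0.04564239] 16.59324991023004
```

View pics/c17.png

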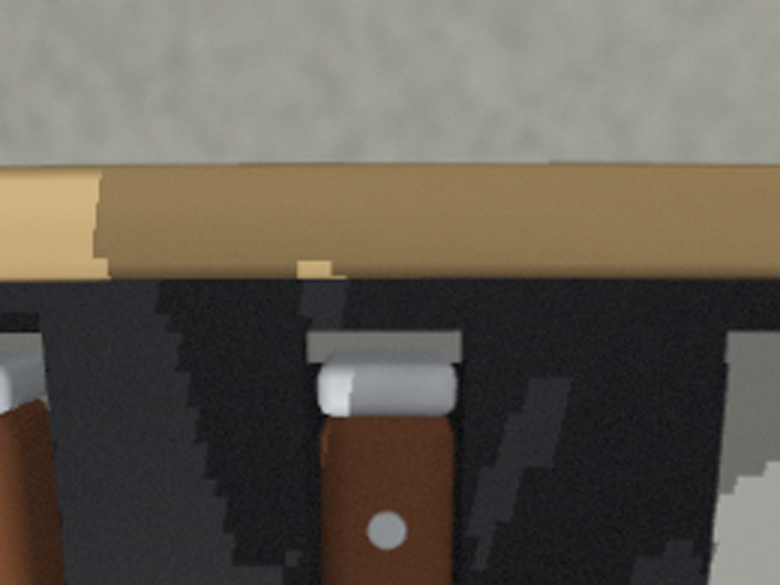

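Well in the slot, centred. Now press.

>>> {"fn": "arm_command", "kwargs": {
  "rows": [
    [[-0.2, 0, 3, 0, 0, 0], [-0.2, 0, 5, 0, 0, 0], [-0.2, 0, 7, 0, 0, 0], [-0.2, 0, 8, 0, 0, 0], [-0.2, 0, 8, 0, 0, 0], [-0.2, 0, 8, 0, 0, 0], [-0.2, 0, 8, 0, 0, 0]]
  ]
}}

```text
clock: 14.82
eef_pos: [571.3, -84.5, 12.1]
tool_rot: [3.141, -0.001, 0.018]
force: [-4.9, 1.3, 14.9]
width: 16.6
```

>>> {"fn": "arm_command", "kwargs": {
  "rows": [
    [[0, 0, 1.5, 0, 0, 0], [0, 0, 1.5, 0, 0, 0], [0, 0, 1.5, 0, 0, 0]]
  ]
}}

```text
clock: 15.07
eef_pos: [571.3, -84.5, 12.0]
tool_rot: [3.14, -0.001, 0.018]
force: [-7.0, 0.3, 27.7]
width: 16.4
```

>>> {"fn": "arm_command", "kwargs": {
  "rows": [
    [[0, 0, -1.5, 0, 0, 0], [0, 0, -1.5, 0, 0, 0], [0, 0, -1.5, 0, 0, 0], [0, 0, -1.5, 0, 0, 0], [0, 0, -20, 0, 0, 0], [0, 0, -49, 0, 0, 0], [0, 0, -89, 0, 0, 0], [0, 0, -89, 0, 0, 0], [0, 0, -89, 0, 0, 0], [0, 0, -89, 0, 0, 0]]
  ],
  "claw": -0.25
}}

```text
clock: 15.9
eef_pos: [570.7, -84.6, 97.1]
tool_rot: [3.141, 0.001, 0.018]
force: [-0.0, -0.9, -0.6]
width: 32.1
```

Run:
```python
from h import *
setcmd(570.9,-84.5,97.5,1.05)
d=snap('wrist','w14'); s=sensors.read_state(); print(s['clock'],s['eef_pos'],s['tool_rot'],s['force'],s['torque'],s['width'])
crop(d,'c18',120,60,440,300,2.4)
print(row(521.2,419.3,97.5,91.2),row(521.2,419.3,38,91.2))
```

```text
15.95 [570.11852864 -84.50327887  96.39308615] [-3.14147516e+00  2.09936588e-03  1.82531694e-02] [0.79279413 0.01943382 0.14363536] [ 0.01330606  0.00994256 -0.04192402] 32.194033396491506
[-40.5, -504.6, -0.0, -0.0, 0.0, -90.15] [-40.5, -504.6, 59.5, -0.0, 0.0, -90.15]
```

View pics/c18.png

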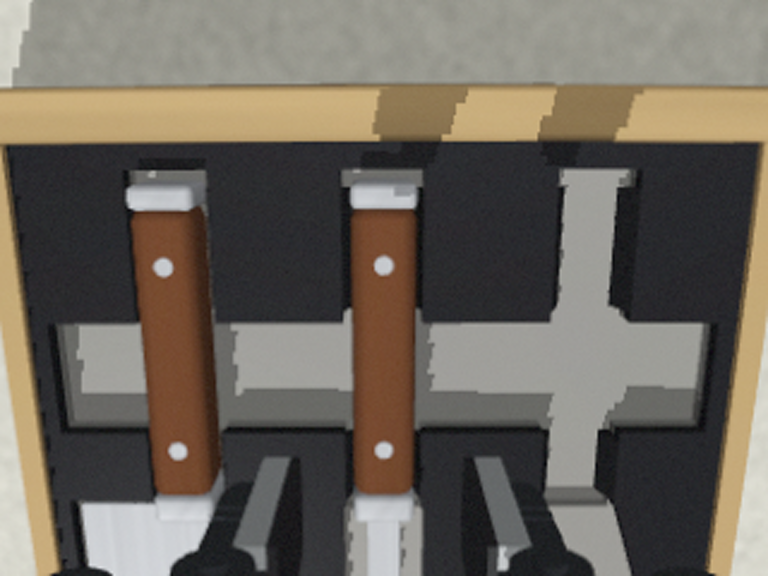

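>>> {"fn": "arm_command", "kwargs": {
  "rows": [
    [[-40.5, -504.6, 0, 0, 0, -90.15], [-40.5, -504.6, 0, 0, 0, -90.15], [-40.5, -504.6, 0, 0, 0, -90.15], [-40.5, -504.6, 0, 0, 0, -90.15], [-40.5, -504.6, 0, 0, 0, -90.15], [-40.5, -504.6, 0, 0, 0, -90.15], [-40.5, -504.6, 0, 0, 0, -90.15], [-40.5, -504.6, 0, 0, 0, -90.15], [-40.5, -504.6, 0, 0, 0, -90.15], [-40.5, -504.6, 0, 0, 0, -90.15], [-40.5, -504.6, 0, 0, 0, -90.15], [-40.5, -504.6, 0, 0, 0, -90.15], [-40.5, -504.6, 0, 0, 0, -90.15], [-40.5, -504.6, 0, 0, 0, -90.15], [-40.5, -504.6, 0, 0, 0, -90.15], [-40.5, -504.6, 38, 0, 0, -90.15], [-40.5, -504.6, 59.5, 0, 0, -90.15], [-40.5, -504.6, 59.5, 0, 0, -90.15], [-40.5, -504.6, 59.5, 0, 0, -90.15], [-40.5, -504.6, 59.5, 0, 0, -90.15]]
  ]
}}

```text
clock: 17.62
eef_pos: [522.2, 418.9, 38.9]
tool_rot: [3.141, -0.0, 1.59]
force: [-0.2, 0.1, 0.9]
width: 32.2
```

Run:
```python
from h import *
setcmd(521.2,419.3,38,91.2)
d=snap('wrist','w15'); s=sensors.read_state(); print(s['clock'],s['eef_pos'],s['tool_rot'],s['force'],s['width'])
crop(d,'c19',150,30,410,225,3)
```

```text
17.6667 [522.35992436 419.52232179  39.53257564] [ 3.13988237e+00 -1.42806886e-03  1.59029905e+00] [0.19428517 0.1936063  0.19893693] 32.114866552820885
```

View pics/c19.png

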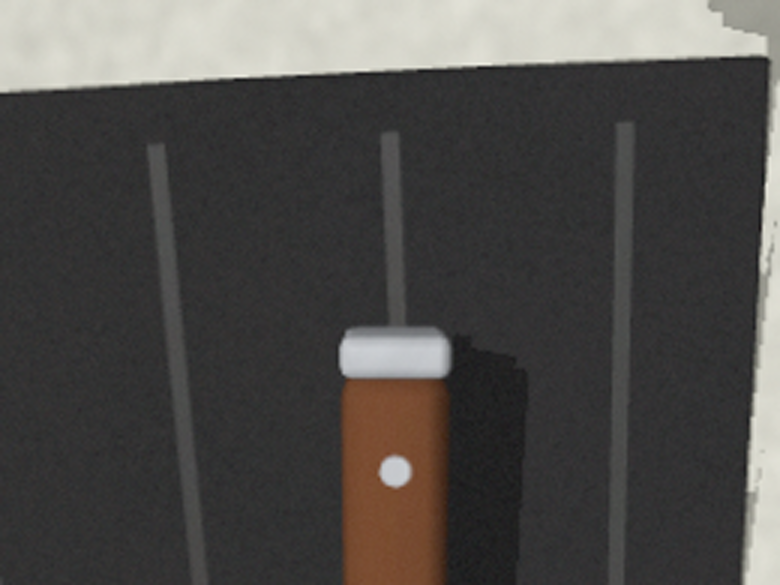

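>>> {"fn": "arm_command", "kwargs": {
  "rows": [
    [[0.8, -1, 20, 0, 0, 0], [0.8, -1, 30, 0, 0, 0], [0.8, -1, 33, 0, 0, 0], [0.8, -1, 33, 0, 0, 0], [0.8, -1, 33, 0, 0, 0], [0.8, -1, 33, 0, 0, 0]]
  ]
}}

```text
clock: 18.17
eef_pos: [520.7, 420.7, 5.9]
tool_rot: [3.141, -0.001, 1.592]
force: [-0.5, -0.5, 0.5]
width: 32.1
```

>>> {"fn": "arm_command", "kwargs": {
  "rows": [
    [[0, 0, 0, 0, 0, 0], [0, 0, 0, 0, 0, 0], [0, 0, 0, 0, 0, 0], [0, 0, 0, 0, 0, 0], [0, 0, 0, 0, 0, 0], [0, 0, 0, 0, 0, 0]]
  ],
  "claw": -1
}}

```text
clock: 18.67
eef_pos: [520.8, 420.7, 6.1]
tool_rot: [3.14, -0.001, 1.592]
force: [-0.3, -1.1, 6.1]
width: 16.9
```

Run:
```python
from h import *
setcmd(520.2,420.1,5,91.2)
d=snap('wrist','w16'); s=sensors.read_state(); print(s['clock'],s['eef_pos'],s['tool_rot'],s['force'],s['width'])
crop(d,'c20',130,0,430,225,2.6)
print(row(631.1,-83.3,100,1.05),row(631.1,-83.3,40,1.05))
```

```text
18.7167 [520.77316715 420.67500479   6.03663105] [ 3.14038833e+00 -9.68841545e-04  1.59165877e+00] [-0.48610037 -0.19383798  5.46407304] 16.698048728958486
[-505.6, 100.3, -95.0, 0.0, -0.0, 90.15] [-505.6, 100.3, -35.0, 0.0, -0.0, 90.15]
```

View pics/c20.png

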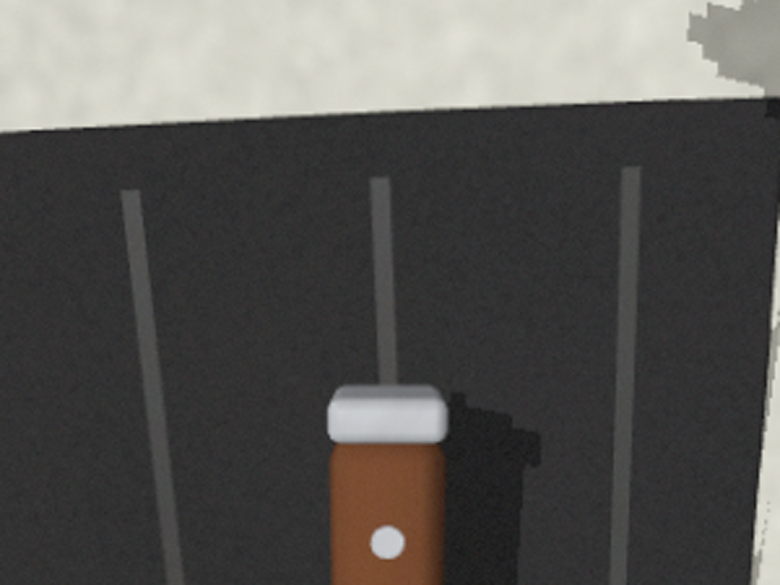

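>>> {"fn": "arm_command", "kwargs": {
  "rows": [
    [[0, 0, -35, 0, 0, 0], [0, 0, -70, 0, 0, 0], [0, 0, -105, 0, 0, 0], [-504.8, 100.3, -105, 0, 0, 90.15], [-504.8, 100.3, -105, 0, 0, 90.15], [-504.8, 100.3, -105, 0, 0, 90.15], [-504.8, 100.3, -105, 0, 0, 90.15], [-504.8, 100.3, -105, 0, 0, 90.15], [-504.8, 100.3, -105, 0, 0, 90.15], [-504.8, 100.3, -105, 0, 0, 90.15], [-504.8, 100.3, -105, 0, 0, 90.15], [-504.8, 100.3, -105, 0, 0, 90.15], [-504.8, 100.3, -105, 0, 0, 90.15], [-504.8, 100.3, -105, 0, 0, 90.15], [-504.8, 100.3, -105, 0, 0, 90.15], [-504.8, 100.3, -105, 0, 0, 90.15], [-504.8, 100.3, -105, 0, 0, 90.15], [-504.8, 100.3, -105, 0, 0, 90.15], [-504.8, 100.3, -75, 0, 0, 90.15], [-504.8, 100.3, -45, 0, 0, 90.15]]
  ]
}}

```text
clock: 20.38
eef_pos: [632.9, -79.9, 51.2]
tool_rot: [-3.14, -0.005, 0.022]
force: [0.4, 1.0, -2.1]
width: 16.5
```

Run:
```python
from h import *
setcmd(631.1,-82.5,50,1.05)
s=sensors.read_state(); print(s['clock'],s['eef_pos'],s['tool_rot'])
print(row(631.1,-82.5,40,1.05))
```

```text
20.3833 [632.88654081 -79.85102804  51.15156903] [-3.13988751 -0.00477024  0.02183506]
[0.0, -0.0, 10.0, 0.0, 0.0, 0.0]
```

>>> {"fn": "arm_command", "kwargs": {
  "rows": [
    [[0, 0, 5, 0, 0, 0], [0, 0, 10, 0, 0, 0], [0, 0, 10, 0, 0, 0], [0, 0, 10, 0, 0, 0], [0, 0, 10, 0, 0, 0]]
  ]
}}

```text
clock: 20.8
eef_pos: [632.4, -82.0, 41.6]
tool_rot: [3.142, -0.003, 0.019]
force: [-0.0, -0.9, -1.0]
width: 16.5
```

Run:
```python
from h import *
setcmd(631.1,-82.5,40,1.05)
d=snap('wrist','w17'); s=sensors.read_state(); print(s['clock'],s['eef_pos'],s['tool_rot'],s['force'],s['width'])
crop(d,'c21',150,50,410,245,3)
```

```text
20.85 [632.30102705 -82.24744999  41.5843801 ] [ 3.14145093e+00 -2.65409854e-03  1.86897021e-02] [-0.01821398  0.67254816 -1.35115968] 16.36828327379394
```

View pics/c21.png

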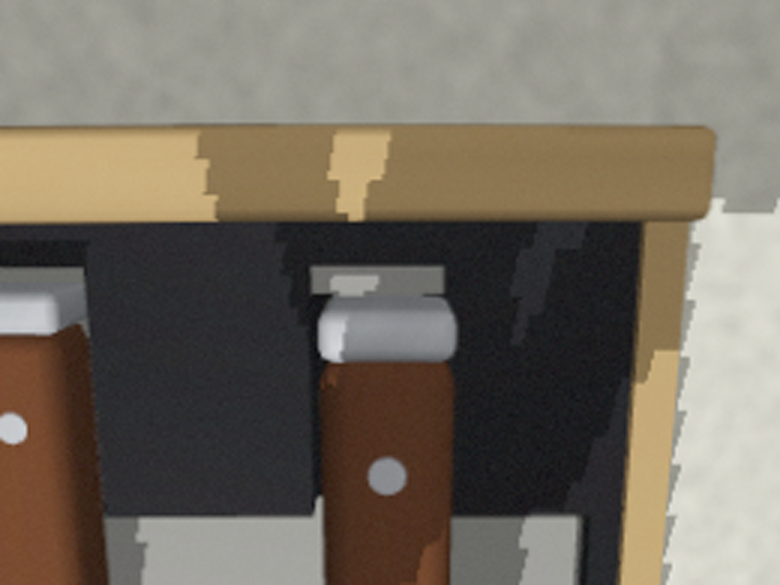

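Same picture as the fork at this stage; go down the same way.

>>> {"fn": "arm_command", "kwargs": {
  "rows": [
    [[-0.2, 0, 5, 0, 0, 0], [-0.2, 0, 12, 0, 0, 0], [-0.2, 0, 17, 0, 0, 0], [-0.2, 0, 20, 0, 0, 0], [-0.2, 0, 22, 0, 0, 0], [-0.2, 0, 22, 0, 0, 0], [-0.2, 0, 22, 0, 0, 0]]
  ]
}}

```text
clock: 21.43
eef_pos: [630.8, -82.4, 17.8]
tool_rot: [-3.142, 0.0, 0.018]
force: [0.5, -0.6, -1.7]
width: 16.5
```

Run:
```python
from h import *
setcmd(630.9,-82.5,18,1.05)
d=snap('wrist','w18'); s=sensors.read_state(); print(s['clock'],s['eef_pos'],s['tool_rot'],s['force'],s['torque'],s['width'])
crop(d,'c22',150,30,410,225,3)
```

```text
21.4833 [630.88312043 -82.39079873  17.95890972] [-3.14151589e+00  2.50713842e-04  1.83226861e-02] [ 0.37439106 -0.57324976 -2.22798413] [ 0.03002397 -0.04053035 -0.02253235] 16.666808937922198
```

View pics/c22.png

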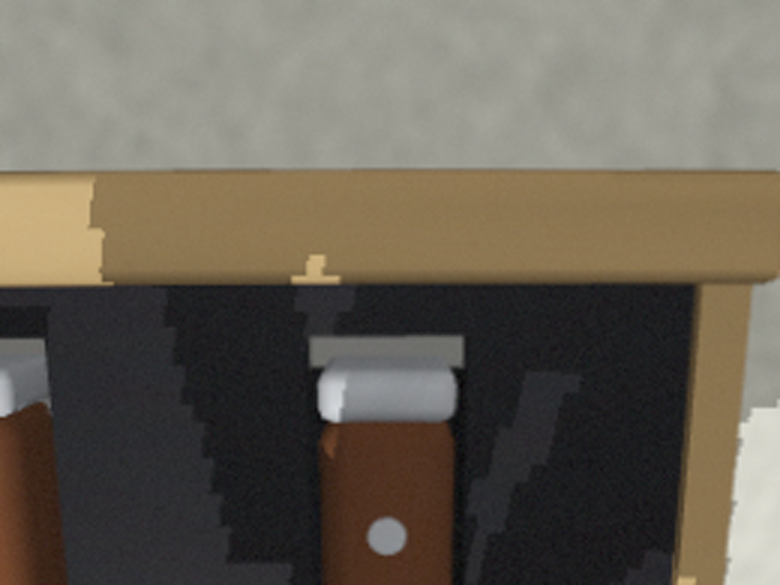

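>>> {"fn": "arm_command", "kwargs": {
  "rows": [
    [[0, 0, 3, 0, 0, 0], [0, 0, 5, 0, 0, 0], [0, 0, 7, 0, 0, 0], [0, 0, 8, 0, 0, 0], [0, 0, 8, 0, 0, 0], [0, 0, 9.5, 0, 0, 0], [0, 0, 9.5, 0, 0, 0], [0, 0, 9.5, 0, 0, 0]]
  ]
}}

```text
clock: 22.15
eef_pos: [631.2, -82.6, 11.9]
tool_rot: [3.14, -0.001, 0.018]
force: [-6.6, -0.4, 21.7]
width: 16.9
```

>>> {"fn": "arm_command", "kwargs": {
  "rows": [
    [[0, 0, -1.5, 0, 0, 0], [0, 0, -1.5, 0, 0, 0], [0, 0, -1.5, 0, 0, 0], [0, 0, -1.5, 0, 0, 0], [0, 0, -20, 0, 0, 0], [0, 0, -49, 0, 0, 0], [0, 0, -89, 0, 0, 0], [0, 0, -129, 0, 0, 0], [0, 0, -129, 0, 0, 0], [0, 0, -129, 0, 0, 0], [0, 0, -129, 0, 0, 0]]
  ],
  "claw": -0.25
}}

```text
clock: 23.07
eef_pos: [630.5, -82.6, 137.1]
tool_rot: [3.141, 0.001, 0.018]
force: [0.2, 0.4, -0.4]
width: 32.1
```

Run:
```python
from h import *
setcmd(630.9,-82.5,137.5,1.05)
d=snap('wrist','w19'); s=sensors.read_state(); print(s['clock'],s['eef_pos'],s['tool_rot'],s['force'],s['torque'],s['width'])
crop(d,'c23',50,60,450,340,2)
print(row(571,-20,150,1.1))
```

```text
23.1167 [629.88868279 -82.55748774 136.16882868] [-3.14155155e+00  2.48893773e-03  1.83399021e-02] [ 0.6721895  -0.38509814 -0.41649872] [-0.04779387  0.01094202  0.02456753] 31.78943902571032
[-58.7, -63.6, -12.5, 0.0, 0.0, -0.05]
```

View pics/c23.png

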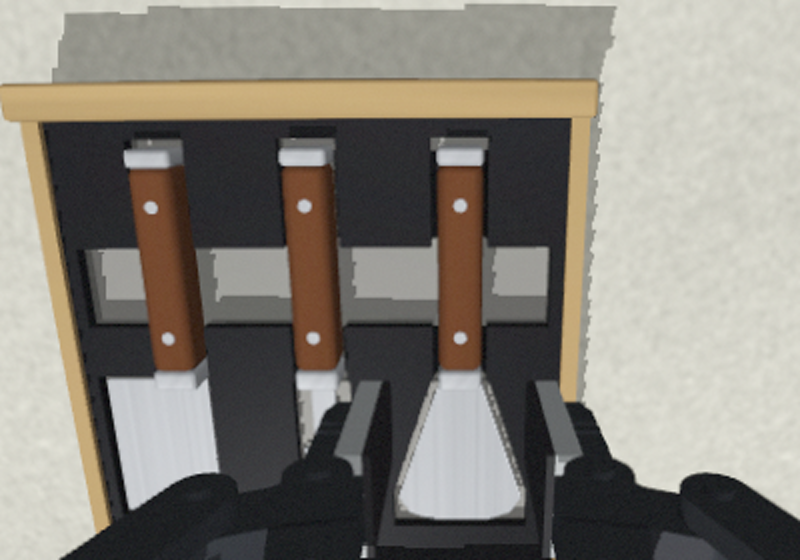

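Run:
```python
from h import *
print(row(570.2,35,150,1.1))
```

```text
[-58.5, -118.6, -12.5, 0.0, 0.0, -0.05]
```

>>> {"fn": "arm_command", "kwargs": {
  "rows": [
    [[-58.5, -118.6, -12.5, 0, 0, 0], [-58.5, -118.6, -12.5, 0, 0, 0], [-58.5, -118.6, -12.5, 0, 0, 0], [-58.5, -118.6, -12.5, 0, 0, 0], [-58.5, -118.6, -12.5, 0, 0, 0], [-58.5, -118.6, -12.5, 0, 0, 0], [-58.5, -118.6, -12.5, 0, 0, 0], [-58.5, -118.6, -12.5, 0, 0, 0]]
  ],
  "claw": -1
}}

```text
clock: 23.78
eef_pos: [570.6, 33.1, 149.1]
tool_rot: [3.141, 0.001, 0.016]
force: [-0.7, -0.2, -0.1]
width: -0.3
```

Run:
```python
from h import *
setcmd(570.2,35,150,1.05)
d=snap('wrist','w20'); s=sensors.read_state(); print(s['clock'],s['eef_pos'],s['tool_rot'],s['force'],s['width'])
crop(d,'c24',80,120,480,420,2)
snap('top','t20'); crop(load('t20'),'c25',300,150,400,250,6); snap('side','s20'); crop(load('s20'),'c26',150,120,310,240,5)
```

```text
23.8333 [570.57862559  33.24120658 149.29524352] [3.14084210e+00 7.77734401e-04 1.56947957e-02] [-0.30999258  0.05953315  0.46537523] -0.17974683111687256
```

View pics/c24.png

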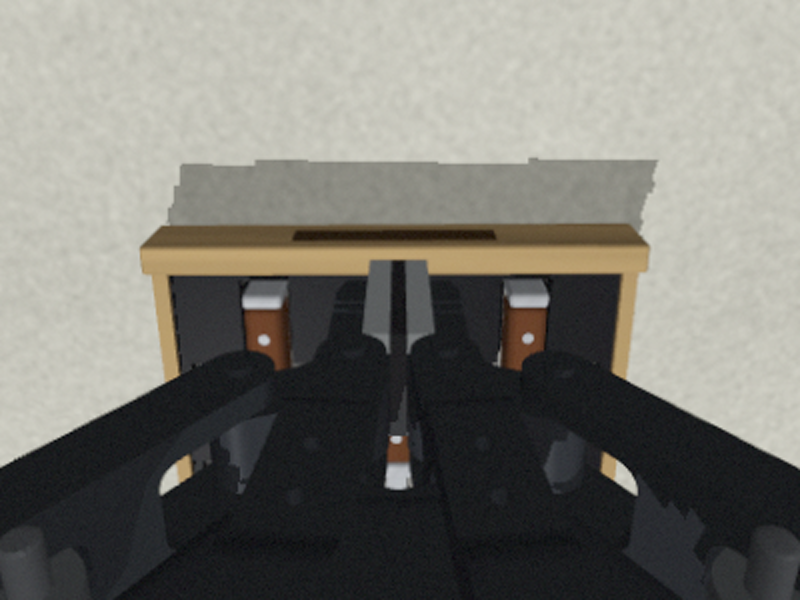

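View pics/c25.png

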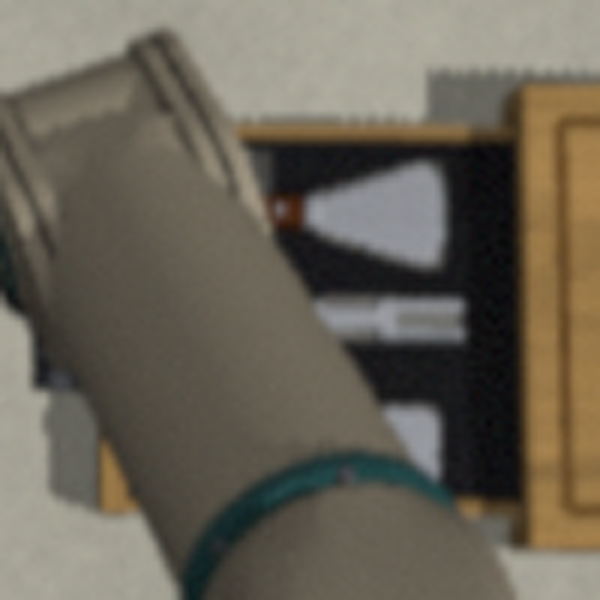

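View pics/c26.png

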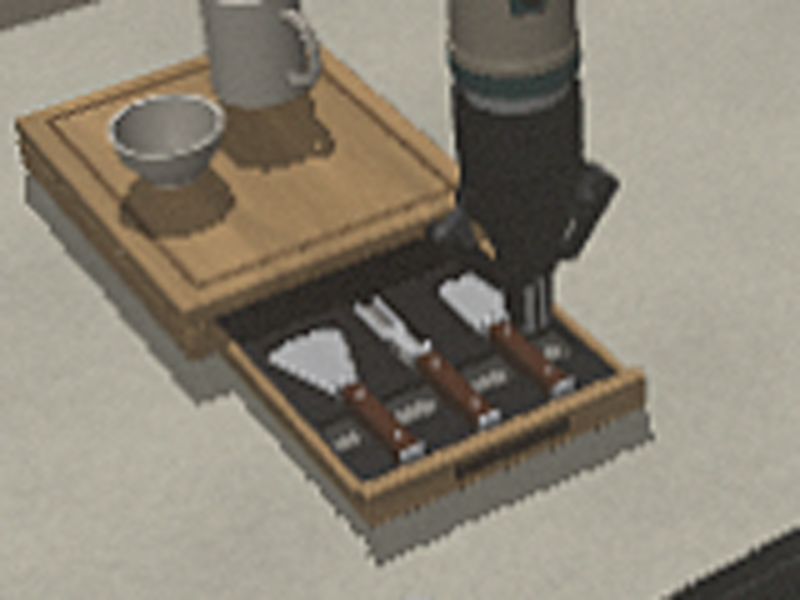

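Run:
```python
from h import *
d=load('w19')
def med(x,y,r=2):
    u,v=50+x/2,60+y/2; P=[px_d(d,u+i,v+j) for i in range(-r,r+1) for j in range(-r,r+1)]; return np.median(P,axis=0).round(1)
for n,xs in dict(cl=[(152,185),(160,250),(170,310),(178,355)],fk=[(303,185),(309,250),(313,310),(318,355)],sp=[(460,185),(460,250),(460,310),(460,355)],foam=[(230,190),(240,230),(260,350),(380,190),(380,230),(400,350),(530,190)]).items(): print(n,[med(*x).tolist() for x in xs])
print('blades',med(160,430),med(460,430),med(460,490))
```

```text
cl [[512.5, -42.4, 28.8], [513.0, -67.9, 29.2], [514.7, -92.6, 28.9], [515.6, -112.3, 28.7]]
fk [[571.1, -41.6, 29.1], [572.4, -67.0, 28.8], [572.8, -91.6, 29.1], [574.0, -111.3, 28.8]]
sp [[631.0, -40.6, 28.8], [631.5, -66.0, 28.8], [632.0, -90.6, 28.9], [632.3, -110.0, 28.8]]
foam [[539.7, -45.1, 19.9], [542.4, -61.2, 19.9], [547.4, -112.9, 19.7], [599.4, -44.1, 20.2], [599.1, -60.3, 19.8], [606.9, -111.8, 19.7], [658.9, -43.1, 19.8]]
blades [ 498.5 -153.1   17.9] [ 633.1 -149.8   18.4] [ 633.7 -181.1   17.6]
```

>>> {"fn": "arm_command", "kwargs": {
  "rows": [
    [[0, 0, 41, 0, 0, 0], [0, 0, 82, 0, 0, 0], [0, 0, 115, 0, 0, 0], [0, 0, 130, 0, 0, 0], [0, 0, 134, 0, 0, 0], [0, 0, 134, 0, 0, 0], [0, 8, 134, 0, 0, 0], [0, 16, 134, 0, 0, 0], [0, 24, 134, 0, 0, 0], [0, 32, 134, 0, 0, 0], [0, 40, 134, 0, 0, 0], [0, 48, 134, 0, 0, 0], [0, 56, 134, 0, 0, 0], [0, 64, 134, 0, 0, 0]]
  ]
}}

```text
clock: 25.1
eef_pos: [572.2, -29.4, 16.4]
tool_rot: [-3.141, -0.002, 0.019]
force: [1.5, 3.5, 2.1]
width: -0.1
```

Run:
```python
from h import *
c=np.array([570.2,35,150]); print(c+down(1.05).apply([0,64,134]))
snap('side','s21'); crop(load('s21'),'c27',150,120,310,240,5)
s=sensors.read_state(); print(s['eef_pos'],s['force'])
```

```text
[571.37279561 -28.9892534   16.        ]
[571.63852308 -32.39298651  16.12280524] [ 0.31841672 -1.72574296  0.46808117]
```

View pics/c27.png

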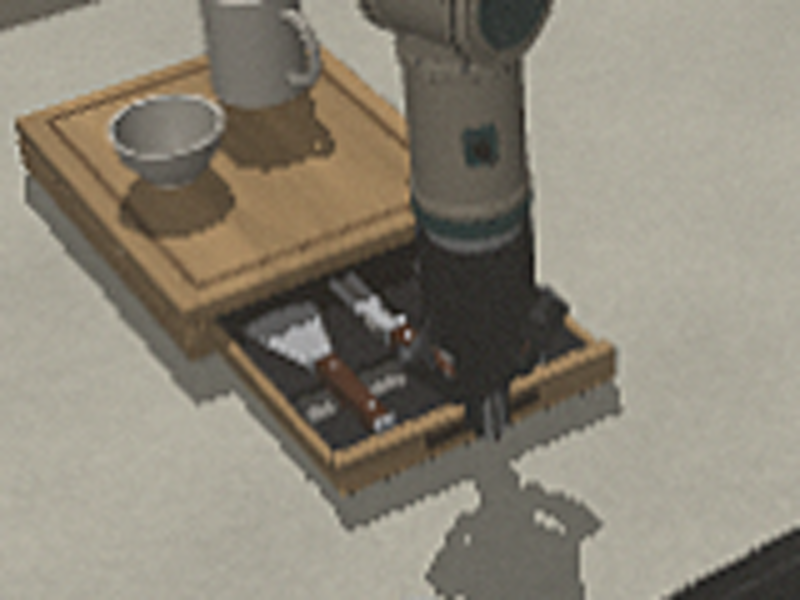

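>>> {"fn": "arm_command", "kwargs": {
  "rows": [
    [[0, 10, 0, 0, 0, 0], [0, 20, 0, 0, 0, 0], [0, 30, 0, 0, 0, 0], [0, 40, 0, 0, 0, 0], [0, 50, 0, 0, 0, 0], [0, 60, 0, 0, 0, 0], [0, 70, 0, 0, 0, 0], [0, 80, 0, 0, 0, 0], [0, 90, 0, 0, 0, 0], [0, 100, 0, 0, 0, 0], [0, 110, 0, 0, 0, 0], [0, 120, 0, 0, 0, 0], [0, 130, 0, 0, 0, 0], [0, 140, 0, 0, 0, 0], [0, 150, 0, 0, 0, 0], [0, 158, 0, 0, 0, 0], [0, 165, 0, 0, 0, 0], [0, 170, 0, 0, 0, 0], [0, 170, 0, 0, 0, 0], [0, 170, 0, 0, 0, 0]]
  ]
}}

```text
clock: 26.82
eef_pos: [573.5, -200.3, 15.8]
tool_rot: [3.14, 0.002, 0.017]
force: [-0.2, 0.2, 0.8]
width: 0.2
```

Run:
```python
from h import *
setcmd(574.5,-199,16,1.05)
snap('side','s22'); crop(load('s22'),'c28',150,100,310,220,5)
d=snap('wrist','w22'); cv2.imwrite('pics/c29.png',cv2.resize(d['pixels'][:,:,::-1],None,fx=1.42,fy=1.42))
s=sensors.read_state(); print(s['eef_pos'],s['force'])
```

```text
[ 573.80740421 -199.2326822    15.83491398] [0.64895845 0.11150073 0.40790477]
```

View pics/c28.png

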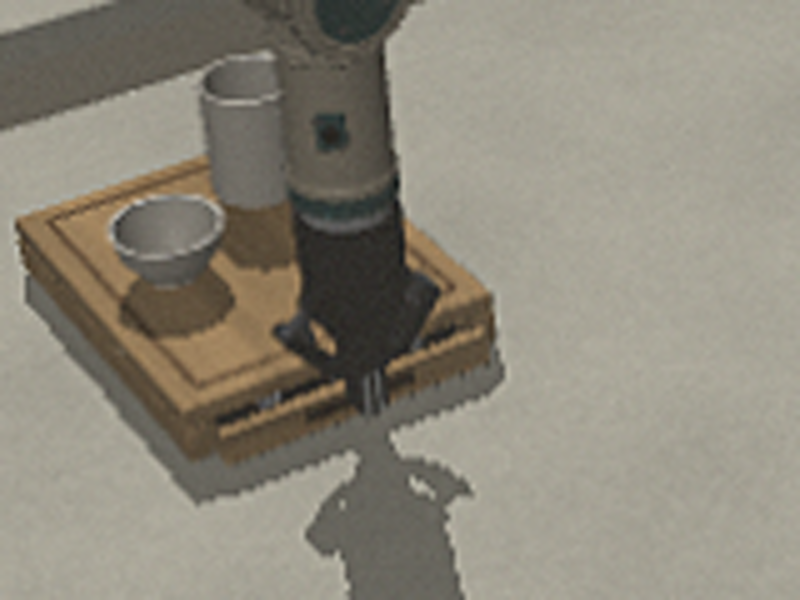

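View pics/c29.png

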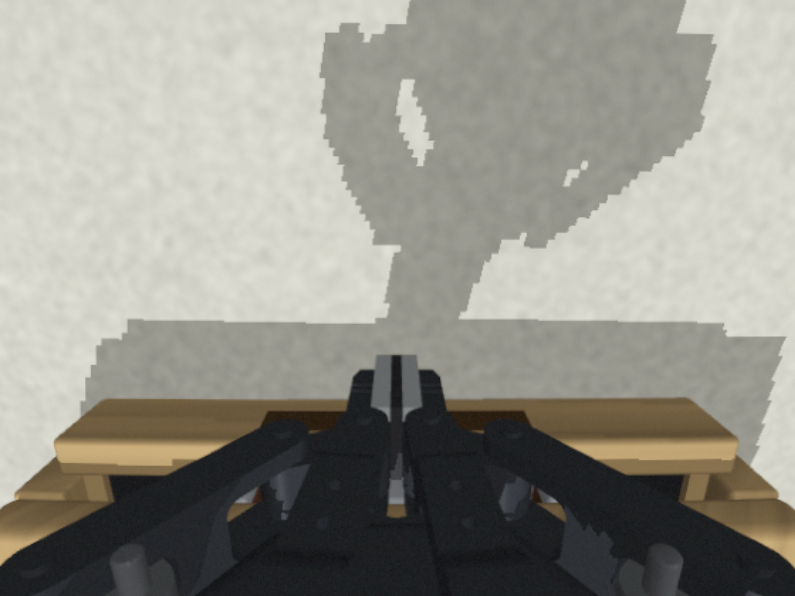

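>>> {"fn": "arm_command", "kwargs": {
  "rows": [
    [[0, 4, 0, 0, 0, 0], [0, 8, 0, 0, 0, 0], [0, 12, 0, 0, 0, 0], [0, 14, 0, 0, 0, 0], [0, 16, 0, 0, 0, 0], [0, 17, 0, 0, 0, 0], [0, 18, 0, 0, 0, 0], [0, 18, 0, 0, 0, 0], [0, 18, 0, 0, 0, 0]]
  ]
}}

```text
clock: 27.67
eef_pos: [574.7, -217.2, 16.0]
tool_rot: [3.141, 0.0, 0.018]
force: [-0.2, 1.7, 0.2]
width: -0.1
```

Run:
```python
from h import *
setcmd(574.8,-217,16,1.05)
snap('side','s23'); crop(load('s23'),'c30',150,100,310,220,5)
s=sensors.read_state(); print(s['eef_pos'],s['force'])
```

```text
[ 574.70432831 -217.15547185   15.95742981] [-0.79202513  1.12140996 -0.57291542]
```

View pics/c30.png

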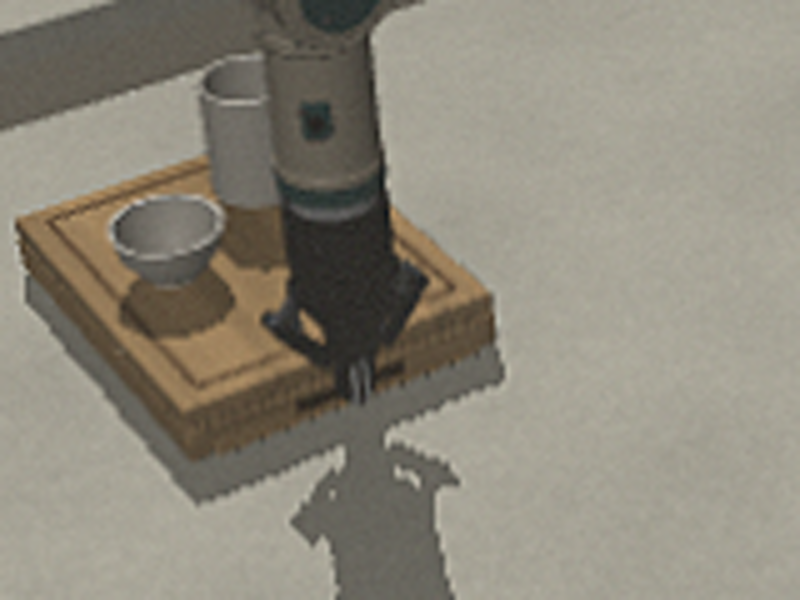

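Looks nearly flush; push on until the force climbs at the stop.

>>> {"fn": "arm_command", "kwargs": {
  "rows": [
    [[0, 1, 0, 0, 0, 0], [0, 2, 0, 0, 0, 0], [0, 3, 0, 0, 0, 0], [0, 3, 0, 0, 0, 0], [0, 3, 0, 0, 0, 0]]
  ]
}}

```text
clock: 28.13
eef_pos: [574.8, -220.2, 16.0]
tool_rot: [3.141, 0.0, 0.018]
force: [-0.7, 1.3, -0.3]
width: 0.1
```

>>> {"fn": "arm_command", "kwargs": {
  "rows": [
    [[0, 1, 0, 0, 0, 0], [0, 2, 0, 0, 0, 0], [0, 3, 0, 0, 0, 0], [0, 3, 0, 0, 0, 0], [0, 3, 0, 0, 0, 0]]
  ]
}}

```text
clock: 28.55
eef_pos: [574.9, -222.9, 16.0]
tool_rot: [-3.142, 0.0, 0.018]
force: [-1.5, 2.5, -0.5]
width: -0.2
```

>>> {"fn": "arm_command", "kwargs": {
  "rows": [
    [[0, 0.7, 0, 0, 0, 0], [0, 1.4, 0, 0, 0, 0], [0, 2, 0, 0, 0, 0], [0, 2, 0, 0, 0, 0], [0, 2, 0, 0, 0, 0]]
  ]
}}

```text
clock: 28.97
eef_pos: [574.9, -222.9, 16.0]
tool_rot: [-3.139, 0.001, 0.02]
force: [-2.0, 6.9, 1.2]
width: 0.2
```

Run:
```python
from h import *
setcmd(574.9,-225,16,1.05)
d=snap('wrist','w24'); crop(d,'c31',0,220,560,420,1.42)
s=sensors.read_state(); print(s['eef_pos'],s['force'])
```

```text
[ 574.91083187 -222.87304973   15.98774537] [-2.35365724  7.14345445  0.92032859]
```

View pics/c31.png

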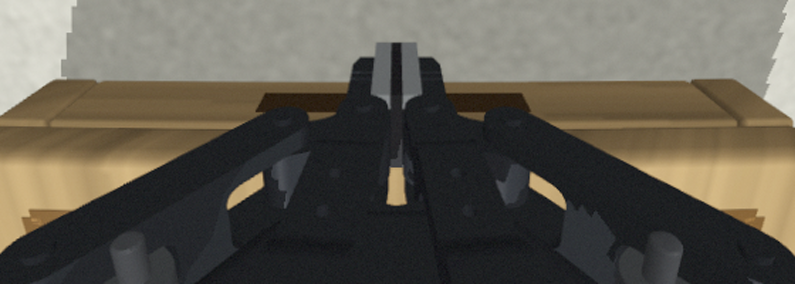

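>>> {"fn": "arm_command", "kwargs": {
  "rows": [
    [[0, 1, 0, 0, 0, 0], [0, 2, 0, 0, 0, 0], [0, 2, 0, 0, 0, 0], [0, 2, 0, 0, 0, 0]]
  ]
}}

```text
clock: 29.35
eef_pos: [574.9, -222.8, 16.0]
tool_rot: [-3.137, 0.001, 0.021]
force: [-2.6, 9.7, 1.5]
width: -0.1
```

>>> {"fn": "arm_command", "kwargs": {
  "rows": [
    [[0, -5, 0, 0, 0, 0], [0, -20, 0, 0, 0, 0], [0, -50, 0, 0, 0, 0], [0, -85, 0, 0, 0, 0], [0, -115, -40, 0, 0, 0], [0, -115, -80, 0, 0, 0], [0, -115, -120, 0, 0, 0], [0, -115, -120, 0, 0, 0], [0, -115, -120, 0, 0, 0], [0, -115, -120, 0, 0, 0]]
  ]
}}

```text
clock: 30.18
eef_pos: [573.5, -113.3, 136.4]
tool_rot: [3.14, -0.002, 0.017]
force: [0.1, 0.5, 0.6]
width: -0.1
```

Run:
```python
from h import *
d=snap('wrist','w25'); cv2.imwrite('pics/c32.png',cv2.resize(d['pixels'][:,:,::-1],None,fx=1.42,fy=1.42))
snap('side','s25'); crop(load('s25'),'c33',130,90,330,240,4)
d=snap('top','t25')
s=sensors.read_state(); print(s['clock'],s['eef_pos'],s['force'])
t0=load('top0')
for n,(u,v) in dict(jar=(265,149),mug=(476,218),ram=(442,182)).items():
    a=t0['pixels'][v-14:v+14,u-14:u+14].astype(int); b=d['pixels'][v-14:v+14,u-14:u+14].astype(int); print(n,abs(a-b).mean().round(1), px_d(t0,u,v).round(0),px_d(d,u,v).round(0))
```

```text
30.3333 [ 571.97104198 -112.59241639  134.49086949] [0.2138589  0.28750672 0.30596974]
jar 12.1 [734. 172.  84.] [733. 172.  89.]
mug 3.9 [ 527. -521.   64.] [ 527. -521.   63.]
ram 4.4 [ 644. -415.   56.] [ 645. -415.   55.]
```

View pics/c32.png

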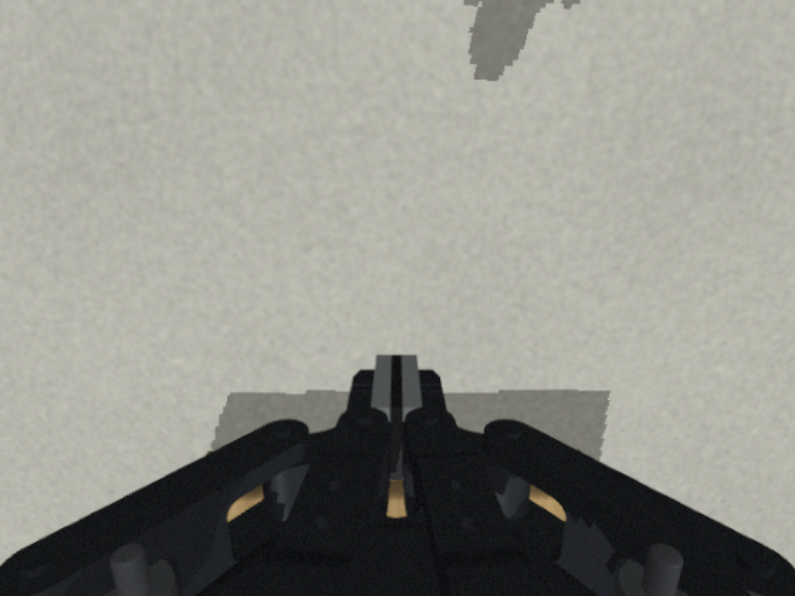

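View pics/c33.png

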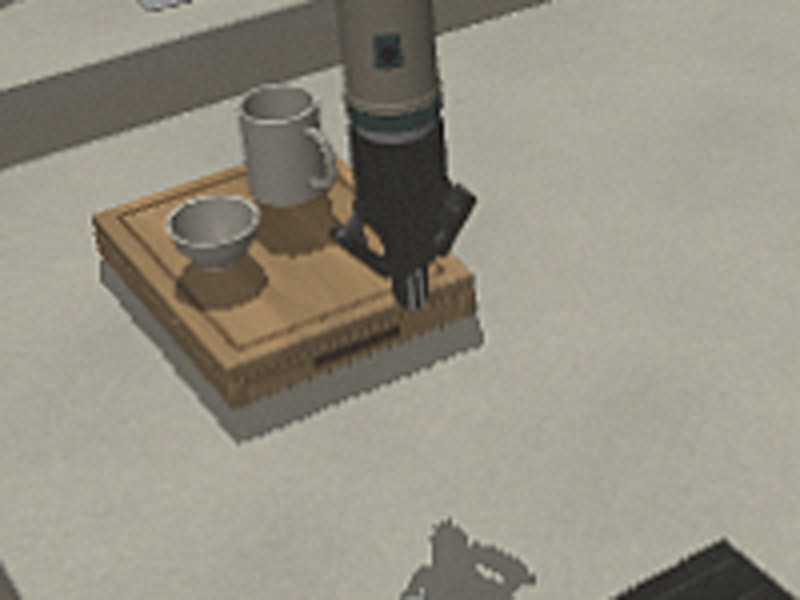

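View pics/t25.png

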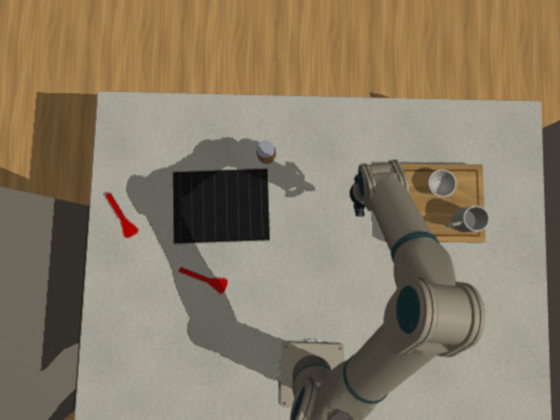

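Run:
```python
from h import *
d=load('w24'); im=np.hstack([cv2.resize(d['pixels'][265:325,a:b,::-1],None,fx=4,fy=4,interpolation=cv2.INTER_CUBIC) for a,b in((20,115),(455,550))]); cv2.imwrite('pics/c34.png',im)
```

```text
(no output)
```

View pics/c34.png

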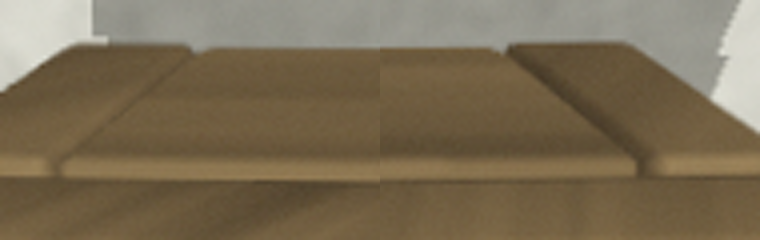

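Run:
```python
from h import *
s=sensors.read_state(); print(s['clock'],s['force'],abs(s['qd']).max()); print(order.finish_job())
```

```text
30.3333 [0.2138589  0.28750672 0.30596974] 0.006742527706104617
the job is handed in; nothing more can be done
None
```

The cleaver, the fork and the spade are in their foam pockets, pressed home, and the drawer is shut. I handed the job in at about 30 s, with the arm clear of everything.

- **Tools home:** Each tool stopped solidly at its expected home height under 22–32 N. The wrist depth image then showed all three handles level, about 9 mm above the foam.
- **Drawer shut:** I pushed the front with closed fingers until it stopped. It held at that position with the force up to about 10 N, and close-ups of both seams show the front in line with the board's side.
- **Bystanders:** Before-and-after top views put the mug and the bowl in the same place to within about 1 mm. The jar's point also matched in x and y, but its height reading changed from 84 to 89 mm. The arm's shadow fell across it then and the jar looks upright, so I take this as noise. I did not touch the red look-alikes.

No check failed. The drawer joint's value could not be read, so "flush" rests on the hard stop and the pictures.

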